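# Unpack the cool box

### The arm

A 6-joint arm with a two-finger parallel gripper is mounted at the origin on the work surface. World frame = base frame: x ahead of the robot, y to its left, z up, the work surface at z = 0. Lengths are in m, angles in rad, forces in N, time in s.
With the tool pointing down it reaches from about 0.35 to 0.975 m from the base axis. Payload 4.9 kg.
Tool frame: the origin (TCP) lies on the centre line of the jaws, within the pads' length; the fingertips stand 11 mm ahead of it and the grasp point (between the pads) lies 8 mm behind it (bot.tcp_to_tips is the distance from the TCP to the fingertips, in m); z points along the fingers, y is the line along which they close (so a half turn about z gives the same grasp; the last joint's range is limited). The gripper opens to 85 mm and grips with 20 to 120 N. Pads are 22 mm wide; open, the fingers measure 114 mm over their backs; the gripper's body (76 mm by 85 mm) begins 54 mm behind the grasp point. The pads swing forward as they close: fully open they stand 13 mm farther back than shut.
Start: joints at [-1.388, 0.053, 1.613, -0, 1.476, -0.119], TCP at [0.186, -0.597, 0.242] pointing down, gripper open.
Joint ranges: [-3.01, 3.01], [-1.01, 2.22], [0.06, 2.58], [-1.02, 4.17], [0.09, 2.62], [-3.14, 3.14]. Speed limits (rad/s): [2.57, 2.57, 3.14, 3.14, 3.14, 3.14].

### API

Orientations are given as a unit quaternion [w, x, y, z].
In Python, from rig import bot, viewer, hand_in gives the robot as it stands. The module is installed in compiled form; this text tells all that it offers.
- The arm moves only by the tool jog_arm, never from a script. Its arguments are lists of equal length, an entry for each row: "delta_pos": the shift along the tool's x, y, z in mm, a list of three; "rot": the turn, a rotation vector about the tool's x, y, z in rad, a list of three; "gripper": the closure, from 0 (fully open) to 1 (shut). A call has 1 to 5 rows; each row is the pose to reach, as a shift and turn from the pose commanded when the call began, along the tool's axes at that moment; what a row does not reach only later rows make up. A row lasts 1/10 s, in which the tool goes at most 50 mm and 8.59 degrees, less where a joint would pass 70% of its speed; a pose out of reach is approached as far as the arm can. A call with a gripper value outside its range is refused whole. The fingers move at their own pace and stop on an object; the grip force is fixed at half the most. Time passes only in rows, so rows that repeat a pose let the fingers close. It gives the time, the measured TCP pose, the force, the opening and the grip force at its end, in the units of the state.
- bot.state(): the state, without advancing time (a new reading comes with each control period).
- viewer.get_image(name): name is "side" or "top" or "wrist"; returns (picture, depth): 420x560x3 uint8, red, green, blue; 420x560 float32, m along the optical axis (not along the pixel's ray), 0 where there is no reading.
- viewer.camera_params(name): a dict with "fx", "fy", "cx", "cy" (pixels), "rvec" (rotation vector, rad) and "tvec" (3), from world to camera coordinates, as OpenCV has them. Camera axes: x right, y down, z forward; pixel columns grow to the right and rows downward; lengths in m; the calibration is good to about 2 mm. A picture is of the moment at which its call begins: read the wrist's pose just before it. camera_params takes no time and is no camera call; for the wrist camera it gives the pose at the moment of the call.
- hand_in(): hands the job in; it is judged then, once.
The state is a dict: "t": time; "joints": joint angles; "joint_vel": joint speeds; "tau": joint torques, N m; "eef_pos": TCP position; "tool_rot": TCP orientation; "ft_force": force on the tool from outside, world axes, zero at the start; "torque": the same for the moment, N m; "grip_width": finger opening in m; "grasp_force": force on a finger pad.
Only numpy, scipy, OpenCV 4.12 (cv2) and the standard library are available. Lean on these libraries where they do the work, as an engineer would, in place of code of your own. Each camera call takes 0.05 s, during which the arm holds its last target. There are 200 camera calls.

### The job

Unpack the cool box: swing its lid up on its hinge until it stands upright, lift it straight up off the hinge pins and stand it in the slot of the drying rack, hinge edge down and handle up. Before any pot comes out, check that the cold block is still cold: hold the thermometer gun still for three seconds with its nose pointing, from above the box and about a hand's breadth away, straight at the dark disc on the block, then stand the gun back upright in the middle of its mat. Move every pot in the box onto the tray, standing upright on its floor, and leave everything else on the counter where it is.

Things in the scene. Friction and masses are not known exactly. Their poses are not given: they have to be found in the camera images.
- coolbox: Grey open cool box, fixed; outside 150 (x) x 312 (y) x 90 high, walls and floor 10 thick. Origin: centre of the underside; x points to the hinge side, away from the robot. Pots stand in a row along y; the +y end is filled by a cold block (126 x 34, top 83 above the counter). Two stop posts behind the hinge (x 111 to 117, y +-112, 158 high): an open lid leans on them at 100 degrees and stays.
- coolbox_pins (a point): Middle of the hinge line: 91 mm in +x of the cool box's origin, 98 above the counter. Two fixed horizontal pins, 8 thick, lie on this line (along the box's y), from 78 to 108 either side of the middle.
- cold_spot (a point): Centre of the dark disc (26 across) on top of the cold block, at x 0, y +128 mm in the cool box's frame, 84 above the counter, facing up; the box's rim is 90 high. Covered until the lid is off.
- lid: Loose white lid, 0.35 kg, plate 304 (y) x 160 (x) x 16 thick. Origin: middle of the hinge line, at half thickness. Shut, its axes are those of the cool box: z up, the plate runs to -x, from -5 to -166. The hinge has no spring: the lid falls shut unless held or swung past upright. A lip under its front (8 deep) keeps it from sliding off while shut. A D-shaped handle sticks out of the front edge.
- lid_hooks (a point): The lid's origin again, for its hinge hooks: two forks at the lid's y +-90 (14 wide, 21 thick), prongs reaching 14 past the hinge line to the lid's +x. Each fork straddles a pin with 2.5 mm play and is open only to the lid's +x, so the lid comes off straight up when it stands upright (its -x up); lift 25 to 35 mm to clear.
- lid_handle (a point): Middle of the handle's round bar: 14 thick, along the lid's y, 110 free between its side arms, 214 from the hinge line in the lid's -x; gap between bar and lid edge 41. Lid shut: 98 above the counter. The bar turns in a light grip (20 to 25 N), so the lid can be swung with the gripper pointing down all the way, and then hangs from the bar.
- rack: Drying rack, fixed: grey base 110 (x) x 300 (y) x 12 thick, two steel rails along its y, at x +-20, centre 80 above the counter, 6 thick, 260 long, on uprights: a slot 34 wide along y, middle at x 0. Origin: centre of the underside. A lid let down into the slot stands on its prongs, hinge line 26 above the counter, leaning up to 13 degrees on a rail.
- mat: Black rubber mat fixed to the counter, 100 (x) x 90 (y) x 3 thick. Origin: centre of the underside.
- therm: Loose grey pistol-shaped infrared thermometer, 0.25 kg, standing on its foot on the mat. Origin: underside of the foot, under the middle of the barrel; z up, x where it points. Foot 75 x 60 x 14 high (x -42 to +33); grip 34 x 28; barrel 105 (x, -52 to +52) x 36 (y) x 40 high, from 108 to 148 above the foot's underside.
- therm_nose (a point): Tip of the nose, on the barrel's axis: x +60.5, y 0, z 128 mm from the thermometer's origin. It sees straight along the thermometer's +x.
- pot1: One of up to four alike, loose lidded food pots (some may be absent), about 0.16 kg, standing in the cool box: clear body 56 across and 34 high, white lid 60 across from 34 to 42, on it an upright white knob 18 across and 26 tall (42 to 68). Origin: centre of the underside; z up.
- pot2: One of up to four alike, loose lidded food pots (some may be absent), about 0.16 kg, standing in the cool box: clear body 56 across and 34 high, white lid 60 across from 34 to 42, on it an upright white knob 18 across and 26 tall (42 to 68). Origin: centre of the underside; z up.
- pot3: One of up to four alike, loose lidded food pots (some may be absent), about 0.16 kg, standing in the cool box: clear body 56 across and 34 high, white lid 60 across from 34 to 42, on it an upright white knob 18 across and 26 tall (42 to 68). Origin: centre of the underside; z up.
- pot4: One of up to four alike, loose lidded food pots (some may be absent), about 0.16 kg, standing in the cool box: clear body 56 across and 34 high, white lid 60 across from 34 to 42, on it an upright white knob 18 across and 26 tall (42 to 68). Origin: centre of the underside; z up.
- tray: Black tray fixed to the counter, outside 190 x 190, rim 20 high, walls and floor 5 thick. Origin: centre of the underside. Room for four pots, two by two.
- bowl: Bystander: big black mixing bowl, 210 across, 85 high. Origin: centre of the underside.
- containers: Bystander: stack of clear meal containers, 90 x 150 x 84 high. Origin: centre of the underside.
- clamshell: Bystander: white clamshell food box, 110 x 110 x 58 high. Origin: centre of the underside.
- mug: Bystander: blue mug, 76 across, 85 high, handle to its +y. Origin: centre of the underside.
- spoon: Bystander: wooden spoon lying on the counter, 240 long. Origin: under its middle.
- spice: Bystander: small amber jar, 44 across, 80 high. Origin: centre of the underside.
- can: Bystander: food can, 66 across, 100 high. Origin: centre of the underside.

How it is judged:
By the outcome, as a careful person would: the job done as asked, in the order asked, and still so for the second after the job is handed in, with the robot touching nothing.
Of pot1, pot2, pot3, pot4 only 2 to 4 are there at a start; the rules pass over those that are not, and their reading is None.
At some moment in a run one of pot1, pot2, pot3, pot4 may be knocked a few centimetres aside while the robot is not near it.
It also fails if it takes over 210 s, if anything falls off the work surface, if the arm or the gripper's body presses on something with over 40 N, if the wrist force passes 120 N, or if a joint passes its speed limit or range.

## Working session

There is one attempt and no reset: what is moved stays moved. The work goes in short steps, Python scripts to look and compute and a tool call to move; the robot and the scene stay as the last step left them, time stands still between calls to the robot, and variables do not carry over. Pictures are saved under pics/ and viewed, at most 14 in all, crops included, and the job is handed in when it is done.

Besides the shell and the picture viewer there is one more tool, called after "Emit:" as name(argument=value, ...) on one line, values as JSON. jog_arm: Moves the arm, as the interface text tells. Its arguments: {"type":"object","properties":{"delta_pos":{"type":"array"},"rot":{"type":"array"},"gripper":{"type":"array"}},"required":["delta_pos","rot","gripper"]}

```bash
mkdir -p pics
cat > h.py <<'E'
import numpy as np, cv2
from rig import bot, viewer
from scipy.spatial.transform import Rotation as R
def snap(n,f=None):
    P=viewer.camera_params(n); im,d=viewer.get_image(n)
    if f: cv2.imwrite('pics/'+f,im[:,:,::-1])
    np.savez('pics/'+n+'.npz',im=im,d=d,**{k:np.array(v) for k,v in P.items()})
    return im,d,P
def load(n):
    z=np.load('pics/'+n+'.npz'); return z['im'],z['d'],z
def world(P,d,u,v,zw=None):
    r=cv2.Rodrigues(np.array(P['rvec'],float))[0]; t=np.array(P['tvec'],float).ravel()
    ray=np.array([(u-P['cx'])/P['fx'],(v-P['cy'])/P['fy'],1.])
    if zw is None: return r.T@(ray*d[int(v),int(u)]-t)
    o=-r.T@t; q=r.T@ray; return o+q*(zw-o[2])/q[2]
def cloud(P,d):
    r=cv2.Rodrigues(np.array(P['rvec'],float))[0]; t=np.array(P['tvec'],float).ravel()
    v,u=np.indices(d.shape); c=np.stack([(u-P['cx'])/P['fx']*d,(v-P['cy'])/P['fy']*d,d],-1)
    w=(c-t)@r; w[d==0]=np.nan; return w
def proj(P,X):
    return cv2.projectPoints(np.array(X,float).reshape(-1,3),np.array(P['rvec'],float),np.array(P['tvec'],float),np.array([[P['fx'],0,P['cx']],[0,P['fy'],P['cy']],[0,0,1.]]),None)[0].reshape(-1,2)
def Rt(s):
    q=s['tool_rot']; return R.from_quat([q[1],q[2],q[3],q[0]])
def go(target,yaw=None,Rw=None):
    """print delta in tool axes (mm), rotvec"""
    s=bot.state(); T=Rt(s); d=T.inv().apply(np.array(target)-s['eef_pos'])*1000
    print('delta',d.round(1), 'rot',(T.inv()*Rw).as_rotvec().round(4) if Rw is not None else '')
E
python3 - <<'E'
from h import *
s=bot.state();print(s['t'],s['eef_pos'],Rt(s).as_matrix().round(3).tolist(),bot.tcp_to_tips)
a=snap('top','top0.png');b=snap('side','side0.png')
for P in(a[2],b[2]):
    r=cv2.Rodrigues(np.array(P['rvec'],float))[0];print((-r.T@np.array(P['tvec'],float).ravel()).round(3),r.round(2).tolist(),P['fx'])
E
```

```text
0.0 [ 0.1856446  -0.59615722  0.24107119] [[0.955, 0.297, -0.0], [0.297, -0.955, 0.002], [0.0, -0.002, -1.0]] 0.011
[ 0.351 -0.002  1.395] [[0.02, -1.0, 0.02], [-0.99, -0.02, -0.15], [0.15, -0.01, -0.99]] 434.84598652655086
[-0.137  0.794  1.029] [[-0.76, -0.65, -0.01], [-0.42, 0.5, -0.76], [0.5, -0.57, -0.65]] 540.0579122816031
```

View pics/top0.png

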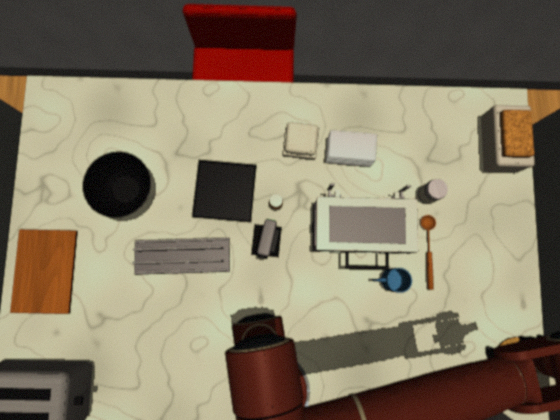

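View pics/side0.png

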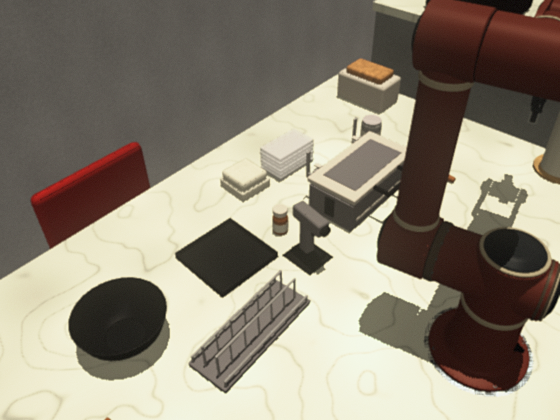

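Run:
```python
from h import *
im,d,P=load('top'); c=im[115:305,120:455,::-1]
cv2.imwrite('pics/t1.png',cv2.resize(c,None,fx=2.35,fy=2.35,interpolation=cv2.INTER_CUBIC))
im,d,P=load('side'); c=im[110:280,170:420,::-1]
cv2.imwrite('pics/s1.png',cv2.resize(c,None,fx=3.2,fy=3.2,interpolation=cv2.INTER_CUBIC))
im,d,P=load('top');w=cloud(P,d)
def rect(name,lo,hi,x0,x1,y0,y1):
    m=(w[...,2]>lo)&(w[...,2]<hi)&(w[...,0]>x0)&(w[...,0]<x1)&(w[...,1]>y0)&(w[...,1]<y1)
    p=w[m][:,:2].astype(np.float32); r=cv2.minAreaRect(p*1000); print(name,len(p),[np.round(q,1).tolist() if not np.isscalar(q) else q for q in r],'medz',np.median(w[m][:,2]).round(3),p.mean(0).round(3))
rect('lid',.09,.125,.3,.75,-.62,-.1)
rect('therm',.12,.17,.3,.8,-.1,.2)
rect('rackbase',.006,.03,.3,.7,.1,.6)
rect('rails',.07,.1,.3,.7,.1,.6)
rect('tray',.012,.03,.5,.9,.06,.4)
for u,v in[(318,200),(320,250),(417,246),(411,200)]:print(world(P,d,u,v).round(3))
```

```text
lid 6224 [[537.7, -294.1], [356.2, 367.1], 67.18706512451172] medz 0.107 [ 0.51  -0.282]
therm 494 [[456.6, 26.4], [36.1, 114.6], 77.9670639038086] medz 0.15 [0.456 0.026]
rackbase 5460 [[500.5, 349.6], [498.9, 399.5], 89.84637451171875] medz 0.012 [0.507 0.322]
rails 864 [[511.0, 396.2], [496.3, 223.9], 44.44308853149414] medz 0.082 [0.524 0.428]
tray 459 [[619.7, 169.7], [190.8, 191.2], 85.99931335449219] medz 0.02 [0.619 0.173]
[ 0.577 -0.126  0.101]
[ 0.43  -0.138  0.053]
[ 0.444 -0.421  0.107]
[ 0.582 -0.407  0.107]
```

View pics/t1.png

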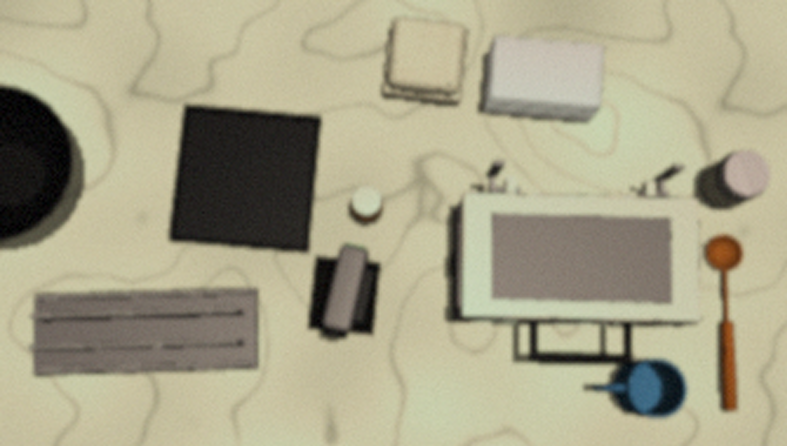

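View pics/s1.png

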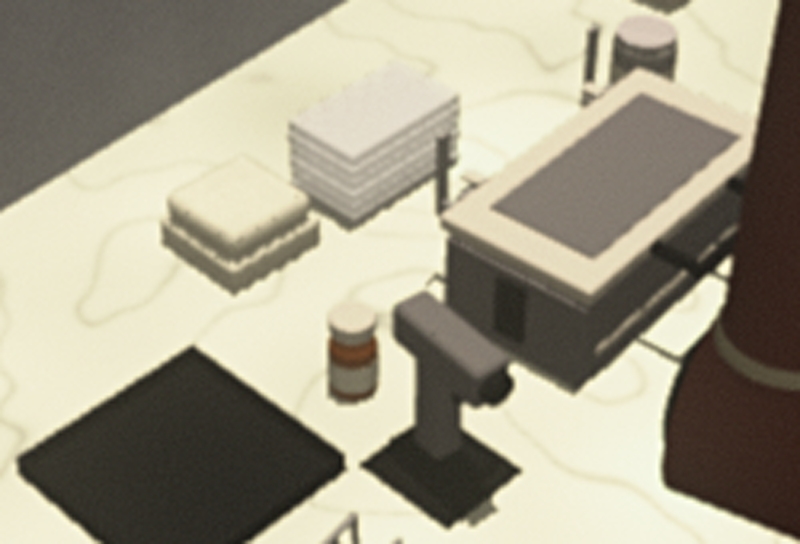

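Run:
```python
from h import *
im,d,P=load('top');w=cloud(P,d)
def rect(name,lo,hi,x0,x1,y0,y1):
    m=(w[...,2]>lo)&(w[...,2]<hi)&(w[...,0]>x0)&(w[...,0]<x1)&(w[...,1]>y0)&(w[...,1]<y1)
    n,l,st,_=cv2.connectedComponentsWithStats(m.astype(np.uint8)); m=l==1+np.argmax(st[1:,4])
    p=w[m][:,:2].astype(np.float32); r=cv2.minAreaRect(p*1000)
    print(name,len(p),[np.round(q,1).tolist() for q in r],'z',np.median(w[m][:,2]).round(3)); return p
rect('lid',.1,.115,.41,.66,-.47,-.1)
rect('therm',.135,.17,.3,.8,-.1,.2)
rect('rackbase',.007,.02,.3,.6,.12,.5)
rect('mat',.0015,.01,.35,.55,-.04,.11)
for x0,x1 in((.45,.51),(.40,.45)):
    try: rect('rail',.07,.1,x0,x1,.15,.5)
    except Exception as e: print(e)
rect('handle',.08,.115,.34,.425,-.36,-.2)
rect('mug',.07,.1,.3,.42,-.46,-.32)
# dark handle/mat pixels via picked crop points
f=lambda a,b,z:world(P,d,120+a/2.35,115+b/2.35,z).round(4)
print('mat',[f(*q,.003)[:2] for q in((317,257),(379,263),(373,333),(310,328))])
print('rack',[f(*q,.012)[:2] for q in((34,294),(258,288),(258,368),(34,376))])
print('bar',f(515,357,.098),f(632,357,.098),'mughandle',f(585,387,.07))
print('rails',f(40,318,.083),f(243,313,.083),f(40,351,.083),f(243,345,.083))
```

```text
lid 5468 [[508.7, -272.5], [305.4, 198.3], 89.3] z 0.107
therm 486 [[456.6, 26.4], [36.0, 114.5], 77.9] z 0.15
rackbase 2347 [[411.3, 296.8], [107.5, 303.7], 1.1] z 0.012
mat 199 [[460.0, 65.8], [64.0, 106.6], 57.9] z 0.004
attempt to get argmax of an empty sequence
rail 177 [[427.5, 296.9], [6.0, 265.7], 2.8] z 0.083
handle 310 [[398.5, -271.9], [50.2, 130.5], 1.1] z 0.104
mug 180 [[345.7, -371.1], [76.3, 75.4], 46.2] z 0.082
mat [array([0.5107, 0.0673]), array([ 0.5042, -0.0178]), array([ 0.4086, -0.0115]), array([0.4137, 0.074 ])]
rack [array([0.4516, 0.4462]), array([0.4658, 0.1454]), array([0.3587, 0.1414]), array([0.3425, 0.4386])]
bar [ 0.378  -0.1905  0.098 ] [ 0.3809 -0.3387  0.098 ] mughandle [ 0.3421 -0.2847  0.07  ]
rails [0.416  0.4135 0.083 ] [0.4275 0.1558 0.083 ] [0.3744 0.4106 0.083 ] [0.3869 0.1542 0.083 ]
```

```bash
cat >> h.py <<'E'
def plan(target,Rw=None,pos0=None,R0=None,mm=200.,rr=.6):
    """split a move into calls of 5 equal rows; print tool-axes numbers"""
    s=bot.state(); p0=np.array(s['eef_pos'] if pos0 is None else pos0); T=Rt(s) if R0 is None else R0
    Rw=T if Rw is None else Rw; rv=(T.inv()*Rw).as_rotvec(); d=np.array(target)-p0
    n=int(max(1,np.ceil(np.linalg.norm(d)*1000/mm),np.ceil(np.linalg.norm(rv)/rr)))
    for i in range(n):
        Ti=T*R.from_rotvec(rv*i/n); print(i,'d',Ti.inv().apply(d/n*1000).round(1).tolist(),'r',(rv/n).round(4).tolist())
def down(yaw):
    """tool z down, tool y along world angle yaw (rad)"""
    y=np.array([np.cos(yaw),np.sin(yaw),0]); z=np.array([0,0,-1.]); return R.from_matrix(np.stack([np.cross(y,z),y,z],1))
def st():
    s=bot.state(); print('t',round(s['t'],2),'p',np.round(s['eef_pos'],4),'R',Rt(s).as_matrix().round(3).tolist(),'F',np.round(s['ft_force'],1),'w',round(s['grip_width'],4),'gf',round(s['grasp_force'],1),'j',np.round(s['joints'],2))
E
python3 - <<'E'
from h import *
im,d,P=load('top');w=cloud(P,d)
m=(w[...,2]>.1)&(w[...,2]<.115)&(w[...,0]>.43)&(w[...,0]<.66)&(w[...,1]>-.45)&(w[...,1]<-.1)
n,l,st_,_=cv2.connectedComponentsWithStats(m.astype(np.uint8)); m=l==1+np.argmax(st_[1:,4]);p=w[m]
a=[];
for y in np.arange(-.40,-.14,.01):
    q=p[abs(p[:,1]-y)<.005]; a.append((y,q[:,0].min(),q[:,0].max()))
a=np.array(a); b=[]
for x in np.arange(.45,.58,.006):
    q=p[abs(p[:,0]-x)<.003]; b.append((x,q[:,1].min(),q[:,1].max()))
b=np.array(b)
for k in(1,2): print('x edge',np.polyfit(a[:,0]+.27,a[:,k],1).round(4)); 
for k in(1,2): print('y edge',np.polyfit(b[:,0]-.51,b[:,k],1).round(4))
plan([.40,-.27,.28],down(0))
E
```

```text
x edge [-0.0007  0.4311]
x edge [0.0055 0.5923]
y edge [ 0.0102 -0.4227]
y edge [-0.0187 -0.1209]
0 d [100.5, -82.6, -12.8] r [-0.0005, -0.0004, -0.423]
1 d [125.6, -34.1, -12.8] r [-0.0005, -0.0004, -0.423]
2 d [128.5, 20.5, -12.9] r [-0.0005, -0.0004, -0.423]
```

Emit:
jog_arm(delta_pos=[[100, -83, -13], [100, -83, -13], [100, -83, -13], [100, -83, -13], [100, -83, -13]], rot=[[0, 0, -0.423], [0, 0, -0.423], [0, 0, -0.423], [0, 0, -0.423], [0, 0, -0.423]], gripper=[0, 0, 0, 0, 0])

```text
t: 0.6
eef_pos: [0.2568, -0.4874, 0.2551]
tool_rot: [0.0, 0.935, 0.355, -0.0]
ft_force: [0.4, -0.6, -0.1]
grip_width: 0.0857
grasp_force: 0.0
```

Emit:
jog_arm(delta_pos=[[126, -34, -13], [126, -34, -13], [126, -34, -13], [126, -34, -13], [126, -34, -13]], rot=[[0, 0, -0.423], [0, 0, -0.423], [0, 0, -0.423], [0, 0, -0.423], [0, 0, -0.423]], gripper=[0, 0, 0, 0, 0])

```text
t: 1.1
eef_pos: [0.3281, -0.3795, 0.2681]
tool_rot: [-0.0, 0.84, 0.542, -0.0]
ft_force: [-0.2, -0.1, -0.5]
grip_width: 0.0855
grasp_force: 0.0
```

Emit:
jog_arm(delta_pos=[[128, 20, -13], [128, 20, -13], [128, 20, -13], [128, 20, -13], [128, 20, -13]], rot=[[0, 0, -0.423], [0, 0, -0.423], [0, 0, -0.423], [0, 0, -0.423], [0, 0, -0.423]], gripper=[0, 0, 0, 0, 0])

```text
t: 1.6
eef_pos: [0.3988, -0.2714, 0.2809]
tool_rot: [-0.0, 0.708, 0.706, -0.0]
ft_force: [0.1, -0.1, -0.1]
grip_width: 0.0852
grasp_force: 0.0
```

Run:
```python
from h import *
st(); im,d,P=snap('wrist','w1.png')
r=cv2.Rodrigues(np.array(P['rvec'],float))[0];print((-r.T@np.array(P['tvec'],float).ravel()).round(3),r.round(2).tolist(),P['fx'])
```

```text
t 1.6 p [ 0.3988 -0.2714  0.2809] R [[0.003, 1.0, -0.001], [1.0, -0.003, -0.0], [-0.0, -0.001, -1.0]] F [ 0.1 -0.1 -0.1] w 0.0852 gf 0.0 j [-0.75 -0.32  1.89 -0.    1.57 -0.75]
[ 0.399 -0.199  0.413] [[1.0, -0.0, -0.0], [-0.0, -0.96, 0.29], [-0.0, -0.29, -0.96]] 338.9685924281083
```

View pics/w1.png

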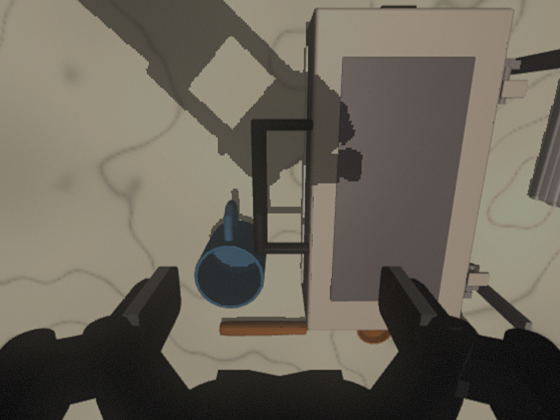

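Run:
```python
from h import *
im,d,P=load('wrist')
for n,u,v,z in[('barTop',259.5,132,.098),('barMid',260.5,185,.098),('barBot',262,235,.098),('armT',285,124,.098),('armB',288,247,.098),('barT edge in',267,180,.1),('barout',254,180,.1),('mughT',238,205,.07),('mugR',264,265,.085),('mugTop',230,243,.085),('mugL',196,270,.085),('hingeTop',515,93,.098),('hingeBot',482,280,.098),('lidF1',316,9,.106),('lidF2',308,328,.106),('lidB',513,9,.106)]:
    print(n,world(P,d,u,v,z).round(4)[:2],world(P,d,u,v).round(4))
```

```text
barTop [ 0.3808 -0.2212] [ 0.3813 -0.2205  0.1066]
barMid [ 0.3808 -0.2704] [ 0.3813 -0.2684  0.1068]
barBot [ 0.3814 -0.3212] [ 0.3818 -0.318   0.1063]
armT [ 0.4039 -0.2141] [ 0.4038 -0.2137  0.1067]
armB [ 0.4072 -0.3342] [ 0.4071 -0.3313  0.1046]
barT edge in [ 0.3871 -0.2652] [ 3.832e-01 -2.863e-01  2.000e-04]
barout [ 0.3749 -0.2651] [ 0.3752 -0.2643  0.1039]
mughT [ 0.3551 -0.2983] [ 0.3461 -0.3184  0.0006]
mugR [ 0.3822 -0.3604] [ 0.3812 -0.3698  0.066 ]
mugTop [ 0.3471 -0.3351] [ 0.346  -0.338   0.0783]
mugL [ 0.3094 -0.3662] [ 0.3095 -0.3659  0.0855]
hingeTop [ 0.606  -0.1882] [ 0.5989 -0.1885  0.1089]
hingeBot [ 0.6081 -0.3714] [ 0.6019 -0.3663  0.1074]
lidF1 [ 0.4285 -0.1241] [ 0.43   -0.1202  0.0901]
lidF2 [ 0.4286 -0.4234] [ 0.4286 -0.423   0.1065]
lidB [ 0.5866 -0.1245] [ 0.5866 -0.1245  0.1059]
```

Emit:
jog_arm(delta_pos=[[6, -18, 30], [6, -18, 70], [6, -18, 110], [6, -18, 140], [6, -18, 140]], rot=[[0, 0, 0], [0, 0, 0], [0, 0, 0], [0, 0, 0], [0, 0, 0]], gripper=[0.65, 0.65, 0.65, 0.65, 0.65])

```text
t: 2.15
eef_pos: [0.3775, -0.2632, 0.1357]
tool_rot: [-0.005, 0.709, 0.706, -0.0]
ft_force: [0.9, 0.0, -1.2]
grip_width: 0.0296
grasp_force: 0.0
```

Run:
```python
from h import *
st(); im,d,P=snap('wrist','w2.png')
```

```text
t 2.15 p [ 0.3775 -0.2632  0.1357] R [[0.004, 1.0, -0.008], [1.0, -0.004, 0.007], [0.007, -0.008, -1.0]] F [ 0.9  0.  -1.2] w 0.0296 gf 0.0 j [-0.77 -0.26  2.08 -0.    1.33 -0.77]
```

View pics/w2.png

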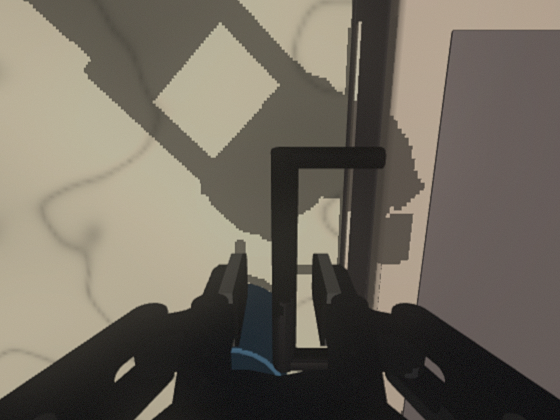

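Emit:
jog_arm(delta_pos=[[0, 0, 10], [0, 0, 25], [0, 0, 40], [0, 0, 50], [0, 0, 50]], rot=[[0, 0, 0], [0, 0, 0], [0, 0, 0], [0, 0, 0], [0, 0, 0]], gripper=[0.65, 0.65, 0.65, 0.65, 0.65])

```text
t: 2.7
eef_pos: [0.3809, -0.2644, 0.091]
tool_rot: [-0.0, 0.707, 0.707, -0.0]
ft_force: [-0.5, -0.5, 0.2]
grip_width: 0.0299
grasp_force: 0.0
```

Emit:
jog_arm(delta_pos=[[0, 0, 0], [0, 0, 0], [0, 0, 0], [0, 0, 0], [0, 0, 0]], rot=[[0, 0, 0], [0, 0, 0], [0, 0, 0], [0, 0, 0], [0, 0, 0]], gripper=[1, 1, 1, 1, 1])

```text
t: 3.2
eef_pos: [0.3813, -0.2649, 0.0922]
tool_rot: [0.001, 0.707, 0.707, -0.0]
ft_force: [-4.7, -0.9, 3.6]
grip_width: 0.012
grasp_force: 58.7
```

Run:
```python
from h import *
st()
```

```text
t 3.2 p [ 0.3813 -0.2649  0.0922] R [[-0.0, 1.0, 0.0], [1.0, 0.0, -0.002], [-0.002, 0.0, -1.0]] F [-4.7 -0.9  3.6] w 0.012 gf 58.7 j [-0.77 -0.2   2.11 -0.    1.23 -0.77]
```

Emit:
jog_arm(delta_pos=[[0, 0.7, -16.8], [0, 2.6, -33.5], [0, 5.9, -50], [0, 10.5, -66.1], [0, 16.3, -81.9]], rot=[[0, 0, 0], [0, 0, 0], [0, 0, 0], [0, 0, 0], [0, 0, 0]], gripper=[1, 1, 1, 1, 1])

```text
t: 3.7
eef_pos: [0.3964, -0.2631, 0.1727]
tool_rot: [-0.003, 0.707, 0.707, -0.0]
ft_force: [-4.6, 1.2, -3.3]
grip_width: 0.012
grasp_force: 58.3
```

Run:
```python
from h import *
st()
```

```text
t 3.7 p [ 0.3964 -0.2631  0.1727] R [[0.0, 1.0, -0.004], [1.0, 0.0, 0.003], [0.003, -0.004, -1.0]] F [-4.6  1.2 -3.3] w 0.012 gf 58.3 j [-0.74 -0.26  2.02 -0.    1.39 -0.74]
```

Forces are low; on with the swing.

Emit:
jog_arm(delta_pos=[[0, 7, -15.2], [0, 15.2, -29.9], [0, 24.6, -43.9], [0, 35, -57.1], [0, 46.4, -69.4]], rot=[[0, 0, 0], [0, 0, 0], [0, 0, 0], [0, 0, 0], [0, 0, 0]], gripper=[1, 1, 1, 1, 1])

```text
t: 4.2
eef_pos: [0.4417, -0.2634, 0.2446]
tool_rot: [-0.004, 0.707, 0.707, -0.002]
ft_force: [-14.2, 4.6, 9.2]
grip_width: 0.0118
grasp_force: 58.4
```

Emit:
jog_arm(delta_pos=[[0, 12.3, -11.4], [0, 25.5, -21.8], [0, 39.5, -31.1], [0, 54.2, -39.4], [0, 69.4, -46.4]], rot=[[0, 0, 0], [0, 0, 0], [0, 0, 0], [0, 0, 0], [0, 0, 0]], gripper=[1, 1, 1, 1, 1])

```text
t: 4.7
eef_pos: [0.5137, -0.264, 0.2946]
tool_rot: [0.001, 0.707, 0.707, -0.0]
ft_force: [-11.1, 4.2, 18.3]
grip_width: 0.0116
grasp_force: 61.4
```

Emit:
jog_arm(delta_pos=[[0, 15.8, -5.8], [0, 31.9, -10.4], [0, 48.4, -13.7], [0, 65.1, -15.6], [0, 81.9, -16.3]], rot=[[0, 0, 0], [0, 0, 0], [0, 0, 0], [0, 0, 0], [0, 0, 0]], gripper=[1, 1, 1, 1, 1])

```text
t: 5.2
eef_pos: [0.597, -0.2644, 0.3095]
tool_rot: [0.002, 0.707, 0.707, 0.001]
ft_force: [-0.9, 1.7, 6.1]
grip_width: 0.0119
grasp_force: 61.2
```

Emit:
jog_arm(delta_pos=[[0, 0, 0], [0, 0, 0], [0, 0, 0]], rot=[[0, 0, 0], [0, 0, 0], [0, 0, 0]], gripper=[1, 1, 1])

```text
t: 5.5
eef_pos: [0.5973, -0.2644, 0.3097]
tool_rot: [0.003, 0.707, 0.707, 0.002]
ft_force: [-0.4, 1.9, 7.8]
grip_width: 0.0117
grasp_force: 61.6
```

Run:
```python
from h import *
st(); a=snap('top'); b=snap('side')
im,d,P=a; w=cloud(P,d)
m=(w[...,2]>.12)&(w[...,2]<.33)&(w[...,0]>.54)&(w[...,0]<.66)&(w[...,1]>-.43)&(w[...,1]<-.11); p=w[m]
print('top',len(p))
c1=cv2.resize(b[0][40:250,200:480],None,fx=2,fy=2); c2=cv2.resize(a[0][130:310,280:480],None,fx=2,fy=2)
H=max(c1.shape[0],c2.shape[0]); o=np.zeros((H,c1.shape[1]+0,3),np.uint8)
cv2.imwrite('pics/s2.png',c1[:,:,::-1])
w=cloud(b[2],b[1])
m=(w[...,2]>.13)&(w[...,2]<.24)&(w[...,0]>.54)&(w[...,0]<.66)&(w[...,1]>-.43)&(w[...,1]<-.11); p=w[m]
print('side',len(p),p.mean(0) if len(p) else '')
```

```text
t 5.5 p [ 0.5973 -0.2644  0.3097] R [[-0.001, 1.0, 0.007], [1.0, 0.001, -0.002], [-0.002, 0.007, -1.0]] F [-0.4  1.9  7.8] w 0.0117 gf 61.6 j [-0.53  0.08  1.47  0.    1.58 -0.53]
top 968
side 2093 [ 0.58783176 -0.25126568  0.18301681]
```

View pics/s2.png

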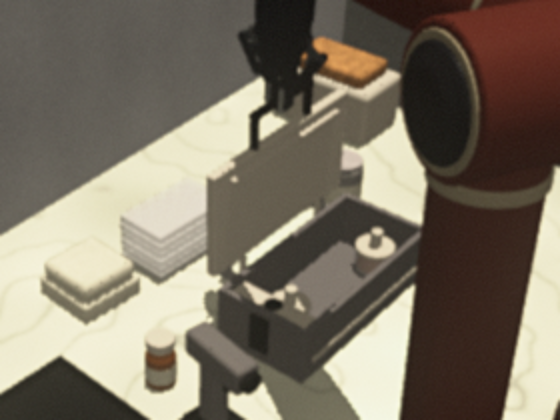

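Emit:
jog_arm(delta_pos=[[0, 0, -8], [0, 0, -16], [0, 0, -24], [0, 0, -32], [0, 0, -40]], rot=[[0, 0, 0], [0, 0, 0], [0, 0, 0], [0, 0, 0], [0, 0, 0]], gripper=[1, 1, 1, 1, 1])

```text
t: 6.1
eef_pos: [0.5952, -0.2642, 0.3457]
tool_rot: [-0.0, 0.707, 0.707, 0.0]
ft_force: [0.7, 0.2, -4.5]
grip_width: 0.0116
grasp_force: 60.4
```

Emit:
jog_arm(delta_pos=[[0, 0, 0], [0, 0, 0]], rot=[[0, 0, 0], [0, 0, 0]], gripper=[1, 1])

```text
t: 6.3
eef_pos: [0.5952, -0.2643, 0.3456]
tool_rot: [0.0, 0.707, 0.707, 0.0]
ft_force: [-0.3, 0.7, -4.8]
grip_width: 0.0115
grasp_force: 60.5
```

```bash
cat >> h.py <<'E'
def plane(p):
    c=np.median(p,0)
    for i in range(5):
        q=p[np.abs((p-c)@np.linalg.svd(p-c,full_matrices=False)[2][2])<(.012/(i+1)+.002)] if len(p)<6000 else p[::3]
        p=q if len(q)>50 else p; c=p.mean(0)
    n=np.linalg.svd(p-c,full_matrices=False)[2][2]; return c,n*np.sign(n[0]),len(p)
E
python3 - <<'E'
from h import *
def f(w,zl,zh):
    m=(w[...,2]>zl)&(w[...,2]<zh)&(w[...,0]>.55)&(w[...,0]<.66)&(w[...,1]>-.40)&(w[...,1]<-.14)
    c,n,k=plane(w[m]); print(c.round(4),n.round(4),k,'lean deg',np.degrees(np.arcsin(n[2])).round(2),'yaw',np.degrees(np.arctan2(n[1],n[0])).round(2))
im,d,P=load('side'); f(cloud(P,d),.14,.24)
st(); b=snap('side'); f(cloud(b[2],b[1]),.18,.28)
E
```

```text
[ 0.5874 -0.2629  0.1867] [ 0.9998 -0.0067 -0.0183] 1489 lean deg -1.05 yaw -0.39
t 6.3 p [ 0.5952 -0.2643  0.3456] R [[0.0, 1.0, 0.0], [1.0, -0.0, -0.0], [-0.0, 0.0, -1.0]] F [-0.3  0.7 -4.8] w 0.0115 gf 60.5 j [-0.53  0.07  1.42  0.    1.65 -0.53]
[ 0.588  -0.2625  0.2264] [ 1.     -0.0059  0.0036] 1506 lean deg 0.21 yaw -0.34
```

Emit:
jog_arm(delta_pos=[[0, 0, -15], [0, 0, -32], [0, 0, -50], [0, 0, -68], [0, 0, -84]], rot=[[0, 0, 0], [0, 0, 0], [0, 0, 0], [0, 0, 0], [0, 0, 0]], gripper=[1, 1, 1, 1, 1])

```text
t: 6.85
eef_pos: [0.5954, -0.2644, 0.4325]
tool_rot: [0.001, 0.707, 0.707, 0.0]
ft_force: [0.8, 0.5, -4.0]
grip_width: 0.0117
grasp_force: 60.4
```

Run:
```python
from h import *
st()
for n in('top','side'):
    im,d,P=snap(n); w=cloud(P,d)
    m=(w[...,2]>.074)&(w[...,2]<.092)&(w[...,0]>.34)&(w[...,0]<.47)&(w[...,1]>.17)&(w[...,1]<.42); p=w[m]
    t=p[:,0]+.045*(p[:,1]-.29); print(n,len(p),np.histogram(t,np.arange(.36,.45,.004)))
    for lo,hi in((.36,.40),(.41,.45)):
        q=p[(t>lo)&(t<hi)]
        if len(q)>20:print(np.polyfit(q[:,1]-.29,q[:,0],1).round(4),len(q),q[:,2].mean().round(3),q[:,1].min().round(3),q[:,1].max().round(3))
    m=(w[...,2]>.007)&(w[...,2]<.018)&(w[...,0]>.32)&(w[...,0]<.49)&(w[...,1]>.12)&(w[...,1]<.47)
    n_,l,s_,_=cv2.connectedComponentsWithStats(m.astype(np.uint8)); 
    for k in np.argsort(-s_[1:,4])[:3]+1: print('base',s_[k,4],cv2.minAreaRect((w[l==k][:,:2]*1000).astype(np.float32)))
    m=(w[...,2]>.006)&(w[...,2]<.02)&(w[...,0]>.32)&(w[...,0]<.49)&(w[...,1]>.12)&(w[...,1]<.47)
    print(cv2.minAreaRect((w[m][:,:2]*1000).astype(np.float32)))
```

```text
t 6.85 p [ 0.5954 -0.2644  0.4325] R [[-0.0, 1.0, 0.003], [1.0, 0.0, -0.001], [-0.001, 0.003, -1.0]] F [ 0.8  0.5 -4. ] w 0.0117 gf 60.4 j [-0.53  0.07  1.28  0.    1.78 -0.53]
top 335 (array([ 0,  0,  0,  0,  0,  0, 93, 75,  0,  0,  0,  0,  0,  0,  0,  0, 97,
       70,  0,  0,  0,  0]), array([0.36 , 0.364, 0.368, 0.372, 0.376, 0.38 , 0.384, 0.388, 0.392,
       0.396, 0.4  , 0.404, 0.408, 0.412, 0.416, 0.42 , 0.424, 0.428,
       0.432, 0.436, 0.44 , 0.444, 0.448]))
[-0.0483  0.3877] 168 0.082 0.171 0.417
[-0.0488  0.4275] 167 0.083 0.172 0.42
base 2304 ((411.19915771484375, 296.3739929199219), (107.42037200927734, 302.8577880859375), 1.1156046390533447)
base 42 ((357.2547912597656, 232.6861572265625), (3.1674911975860596, 90.07918548583984), 1.0974396467208862)
base 31 ((351.71661376953125, 361.2816467285156), (3.13844895362854, 58.4184684753418), 1.0757396221160889)
((404.22357177734375, 288.9775695800781), (167.31808471679688, 337.1738586425781), 0.17769382894039154)
side 592 (array([  0,   0,   0,   0,   0,  24, 213,  64,   0,   0,   0,   0,   0,
         0,   0,  28, 196,  66,   1,   0,   0,   0]), array([0.36 , 0.364, 0.368, 0.372, 0.376, 0.38 , 0.384, 0.388, 0.392,
       0.396, 0.4  , 0.404, 0.408, 0.412, 0.416, 0.42 , 0.424, 0.428,
       0.432, 0.436, 0.44 , 0.444, 0.448]))
[-0.049   0.3864] 301 0.081 0.171 0.419
[-0.0495  0.4265] 291 0.081 0.171 0.419
base 4300 ((406.29071044921875, 295.6181335449219), (112.17414093017578, 301.7813415527344), 2.7124927043914795)
((418.2102966308594, 296.13665771484375), (135.50875854492188, 301.86273193359375), 2.512110471725464)
```

Run:
```python
from h import *
plan([.406,.303,.432],down(.052),mm=160)
```

```text
0 d [141.9, -47.5, -0.2] r [0.0015, 0.001, -0.013]
1 d [142.5, -45.6, -0.0] r [0.0015, 0.001, -0.013]
2 d [143.1, -43.8, 0.2] r [0.0015, 0.001, -0.013]
3 d [143.7, -41.9, 0.4] r [0.0015, 0.001, -0.013]
```

Emit:
jog_arm(delta_pos=[[15, -5, 0], [40, -13, 0], [72, -24, 0], [107, -36, 0], [142, -47, 0]], rot=[[0, 0, -0.003], [0, 0, -0.006], [0, 0, -0.009], [0, 0, -0.012], [0, 0, -0.013]], gripper=[1, 1, 1, 1, 1])

```text
t: 7.45
eef_pos: [0.5468, -0.1201, 0.4275]
tool_rot: [-0.002, 0.702, 0.712, -0.0]
ft_force: [0.3, 0.7, -4.2]
grip_width: 0.0116
grasp_force: 60.4
```

Emit:
jog_arm(delta_pos=[[30, -10, 0], [59, -19, 0], [87, -28, 0], [115, -37, 0], [143, -46, 0]], rot=[[0, 0, -0.003], [0, 0, -0.006], [0, 0, -0.009], [0, 0, -0.012], [0, 0, -0.013]], gripper=[1, 1, 1, 1, 1])

```text
t: 7.95
eef_pos: [0.4987, 0.022, 0.4278]
tool_rot: [-0.001, 0.698, 0.716, -0.001]
ft_force: [0.6, 0.7, -3.9]
grip_width: 0.012
grasp_force: 60.4
```

Emit:
jog_arm(delta_pos=[[29, -9, 0], [58, -18, 0], [87, -27, 0], [115, -35, 0], [143, -44, 0]], rot=[[0, 0, -0.003], [0, 0, -0.006], [0, 0, -0.009], [0, 0, -0.012], [0, 0, -0.013]], gripper=[1, 1, 1, 1, 1])

```text
t: 8.45
eef_pos: [0.4509, 0.1634, 0.4278]
tool_rot: [-0.001, 0.693, 0.721, -0.001]
ft_force: [-0.2, 0.8, -4.7]
grip_width: 0.0119
grasp_force: 60.4
```

Emit:
jog_arm(delta_pos=[[35, -10, 0], [70, -20, 0], [105, -31, 0], [130, -38, 0], [144, -42, 0]], rot=[[0, 0, -0.003], [0, 0, -0.006], [0, 0, -0.009], [0, 0, -0.012], [0, 0, -0.013]], gripper=[1, 1, 1, 1, 1])

```text
t: 8.95
eef_pos: [0.403, 0.3059, 0.4279]
tool_rot: [-0.001, 0.687, 0.726, -0.001]
ft_force: [0.3, -0.2, -4.0]
grip_width: 0.0118
grasp_force: 60.4
```

Emit:
jog_arm(delta_pos=[[0, 0, 0], [0, 0, 0], [0, 0, 0]], rot=[[0, 0, 0], [0, 0, 0], [0, 0, 0]], gripper=[1, 1, 1])

```text
t: 9.25
eef_pos: [0.4053, 0.3033, 0.4291]
tool_rot: [0.0, 0.689, 0.725, -0.0]
ft_force: [-0.3, -0.2, -3.2]
grip_width: 0.0115
grasp_force: 60.4
```

```bash
cat > lid.py <<'E'
from h import *
st()
s=bot.state(); zl=s['eef_pos'][2]-.19; zh=s['eef_pos'][2]-.07
b=snap('side'); w=cloud(b[2],b[1])
m=(w[...,2]>zl)&(w[...,2]<zh)&(w[...,0]>.34)&(w[...,0]<.48)&(w[...,1]>.16)&(w[...,1]<.44)
c,n,k=plane(w[m]); print(c.round(4),n.round(4),k,'lean',np.degrees(np.arcsin(n[2])).round(2),'yaw',np.degrees(np.arctan2(n[1],n[0])).round(2))
c2=c+n*.008; hz=s['eef_pos'][2]-.210
print('midplane x at y=.294, z=hinge:',(c2[0]-(n[1]*(.294-c2[1])+n[2]*(hz-c2[2]))/n[0]).round(4))
q=w[m]; print('y range',np.percentile(q[:,1],[.5,99.5]).round(3))
E
python3 lid.py
```

```text
t 9.25 p [0.4053 0.3033 0.4291] R [[-0.051, 0.999, -0.0], [0.999, 0.051, -0.001], [-0.001, -0.0, -1.0]] F [-0.3 -0.2 -3.2] w 0.0115 gf 60.4 j [ 0.5  -0.27  1.61 -0.    1.81  0.44]
[0.3974 0.3131 0.2965] [ 0.999   0.0452 -0.0071] 4386 lean -0.41 yaw 2.59
midplane x at y=.294, z=hinge: 0.4057
y range [0.161 0.439]
```

Emit:
jog_arm(delta_pos=[[0, 1, 20], [0, 1, 45], [0, 1, 70], [0, 1, 90], [0, 1, 100]], rot=[[0, 0, 0], [0, 0, 0], [0, 0, 0], [0, 0, 0], [0, 0, 0]], gripper=[1, 1, 1, 1, 1])

```text
t: 9.8
eef_pos: [0.4057, 0.303, 0.3268]
tool_rot: [-0.0, 0.689, 0.725, -0.002]
ft_force: [-0.6, 0.9, -3.9]
grip_width: 0.0117
grasp_force: 60.4
```

Emit:
jog_arm(delta_pos=[[0, 0, 8], [0, 0, 20], [0, 0, 35], [0, 0, 50], [0, 0, 65]], rot=[[0, 0, 0], [0, 0, 0], [0, 0, 0], [0, 0, 0], [0, 0, 0]], gripper=[1, 1, 1, 1, 1])

```text
t: 10.3
eef_pos: [0.4059, 0.3042, 0.263]
tool_rot: [-0.0, 0.688, 0.725, -0.0]
ft_force: [0.7, 0.2, -4.4]
grip_width: 0.0116
grasp_force: 60.4
```

```bash
python3 lid.py
```

```text
t 10.3 p [0.4059 0.3042 0.263 ] R [[-0.052, 0.999, -0.0], [0.999, 0.052, -0.0], [-0.0, -0.0, -1.0]] F [ 0.7  0.2 -4.4] w 0.0116 gf 60.4 j [ 0.5  -0.25  1.86 -0.    1.53  0.44]
[0.3989 0.312  0.1289] [ 0.9989  0.0462 -0.0017] 3129 lean -0.1 yaw 2.65
midplane x at y=.294, z=hinge: 0.4076
y range [0.162 0.439]
```

Emit:
jog_arm(delta_pos=[[0, 0, 5], [0, 0, 10], [0, 0, 15], [0, 0, 18], [0, 0, 20]], rot=[[0, 0, 0], [0, 0, 0], [0, 0, 0], [0, 0, 0], [0, 0, 0]], gripper=[1, 1, 1, 1, 1])

```text
t: 10.85
eef_pos: [0.4061, 0.3043, 0.2442]
tool_rot: [0.0, 0.688, 0.725, 0.0]
ft_force: [-0.6, -0.4, -4.9]
grip_width: 0.0117
grasp_force: 60.4
```

Emit:
jog_arm(delta_pos=[[0, 0, 1.5], [0, 0, 3], [0, 0, 4.5], [0, 0, 5], [0, 0, 5]], rot=[[0, 0, 0], [0, 0, 0], [0, 0, 0], [0, 0, 0], [0, 0, 0]], gripper=[1, 1, 1, 1, 1])

```text
t: 11.35
eef_pos: [0.4063, 0.3046, 0.2402]
tool_rot: [-0.0, 0.688, 0.725, 0.001]
ft_force: [0.7, 1.3, -0.4]
grip_width: 0.0118
grasp_force: 60.8
```

Emit:
jog_arm(delta_pos=[[0, 0, 0], [0, 0, 0], [0, 0, 0], [0, -5, 0], [0, -10, 0]], rot=[[0, 0, 0], [0, 0, 0], [0, 0, 0], [0, 0, 0], [0, 0, 0]], gripper=[0.78, 0.78, 0.78, 0.78, 0.78])

```text
t: 11.85
eef_pos: [0.3958, 0.3037, 0.2394]
tool_rot: [0.0, 0.689, 0.725, 0.0]
ft_force: [1.0, 0.6, 0.2]
grip_width: 0.0189
grasp_force: 0.1
```

Emit:
jog_arm(delta_pos=[[0, -6, 0], [0, -12, 1], [0, -18, 2], [0, -24, 3], [0, -30, 4]], rot=[[0, 0, 0], [0, 0, 0], [0, 0, 0], [0, 0, 0], [0, 0, 0]], gripper=[0.78, 0.78, 0.78, 0.78, 0.78])

```text
t: 12.35
eef_pos: [0.3656, 0.3022, 0.2353]
tool_rot: [0.0, 0.688, 0.725, 0.0]
ft_force: [0.4, -0.0, 0.7]
grip_width: 0.0188
grasp_force: 0.3
```

```bash
python3 lid.py
```

```text
t 12.35 p [0.3656 0.3022 0.2353] R [[-0.052, 0.999, 0.001], [0.999, 0.052, 0.0], [0.0, 0.001, -1.0]] F [ 0.4 -0.   0.7] w 0.0188 gf 0.3 j [ 0.53 -0.32  1.96 -0.    1.5   0.48]
[0.385  0.3129 0.1009] [0.9855 0.0468 0.1631] 1758 lean 9.39 yaw 2.72
midplane x at y=.294, z=hinge: 0.4065
y range [0.162 0.439]
```

Emit:
jog_arm(delta_pos=[[0, -4, 0], [0, -8, 0.5], [0, -12, 1], [0, -12, 1], [0, -12, 1]], rot=[[0, 0, 0], [0, 0, 0], [0, 0, 0], [0, 0, 0], [0, 0, 0]], gripper=[0.78, 0.78, 0.78, 0.7, 0.6])

```text
t: 12.9
eef_pos: [0.354, 0.3016, 0.2343]
tool_rot: [-0.0, 0.688, 0.725, 0.0]
ft_force: [0.5, 0.8, -0.2]
grip_width: 0.034
grasp_force: 0.0
```

Emit:
jog_arm(delta_pos=[[0, 0, 0], [0, 2, -10], [0, 2, -30], [0, 2, -60], [0, 2, -100]], rot=[[0, 0, 0], [0, 0, 0], [0, 0, 0], [0, 0, 0], [0, 0, 0]], gripper=[0.5, 0.5, 0.5, 0.4, 0.3])

```text
t: 13.4
eef_pos: [0.3556, 0.3012, 0.3342]
tool_rot: [-0.0, 0.689, 0.725, -0.002]
ft_force: [1.2, 0.0, -0.1]
grip_width: 0.0597
grasp_force: 0.0
```

```bash
sed 's/s=bot.state(); zl=.*/s=bot.state(); zl,zh=.09,.16/' lid.py > lid2.py; python3 lid2.py
python3 - <<'E'
from h import *
im,d,P=snap('top'); w=cloud(P,d)
c=cv2.resize(im[180:280,225:440,::-1],None,fx=3.7,fy=3.7,interpolation=cv2.INTER_CUBIC); cv2.imwrite('pics/t3.png',c)
m=(w[...,2]>.14)&(w[...,2]<.165)&(w[...,0]>.36)&(w[...,0]<.56)&(w[...,1]>-.08)&(w[...,1]<.12); p=w[m]
print(len(p),cv2.minAreaRect((p[:,:2]*1000).astype(np.float32)),p[:,2].mean())
E
```

```text
t 13.4 p [0.3556 0.3012 0.3342] R [[-0.052, 0.999, -0.003], [0.999, 0.052, -0.002], [-0.002, -0.003, -1.0]] F [ 1.2  0.  -0.1] w 0.0597 gf 0.0 j [ 0.54 -0.37  1.84  0.    1.68  0.49]
[0.3798 0.3183 0.115 ] [0.9665 0.0467 0.2523] 665 lean 14.61 yaw 2.76
midplane x at y=.294, z=hinge: 0.3869
y range [0.16  0.439]
479 ((456.71588134765625, 26.51748275756836), (36.0045051574707, 114.91373443603516), 78.13150024414062) 0.1499767290500229
```

View pics/t3.png

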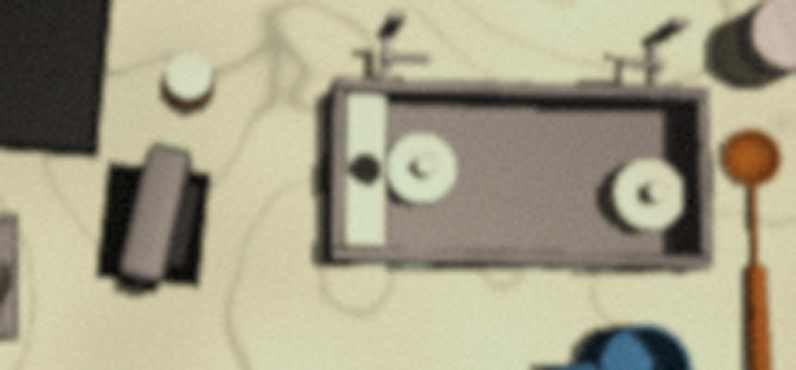

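Emit:
jog_arm(delta_pos=[[0, 0, -10], [0, 0, -20], [0, 0, -30], [0, 0, -30], [0, 0, -30]], rot=[[0, 0.1, 0], [0, 0.2, 0], [0, 0.2, 0], [0, 0.2, 0], [0, 0.2, 0]], gripper=[0, 0, 0, 0, 0])

```text
t: 14.0
eef_pos: [0.3562, 0.3019, 0.3645]
tool_rot: [-0.072, 0.685, 0.722, 0.068]
ft_force: [-0.2, 0.5, -0.9]
grip_width: 0.0856
grasp_force: 0.0
```

Run:
```python
from h import *
st()
s=bot.state(); j=s['joints']
Z=lambda a:R.from_euler('z',a); Y=lambda a:R.from_euler('y',a)
for sg in(1,-1): print((Z(j[0])*Y(j[1]+j[2])*Z(sg*j[3])*Y(j[4])*Z(j[5]+np.pi/2)).as_matrix().round(3).tolist())
f=lambda a,b,z:world(P,d,225+a/3.7,180+b/3.7,z).round(4)[:2]
im,d,P=load('top')
print('disc',f(365,170,.084),'knobs',f(424,166,.078),f(652,191,.078),'lids',f(421,167,.052),f(648,194,.052),'rim',f(333,82,.09),f(709,90,.09),f(711,262,.09),f(328,258,.09))
```

```text
t 14.0 p [0.3562 0.3019 0.3645] R [[-0.051, 0.999, -0.01], [0.979, 0.052, 0.197], [0.198, 0.0, -0.98]] F [-0.2  0.5 -0.9] w 0.0856 gf 0.0 j [ 0.44 -0.45  1.86  0.18  1.66  0.41]
[[-0.051, 0.999, -0.01], [0.979, 0.052, 0.197], [0.198, 0.0, -0.98]]
[[0.005, 0.989, 0.144], [0.991, 0.015, -0.135], [-0.136, 0.144, -0.98]]
disc [ 0.5008 -0.1455] knobs [ 0.5059 -0.1949] [ 0.489  -0.3834] lids [ 0.508  -0.1962] [ 0.4891 -0.3875] rim [ 0.5725 -0.1181] [ 0.5725 -0.4291] [ 0.4308 -0.4269] [ 0.4278 -0.1151]
```

Run:
```python
from h import *
plan([.461,.0257,.32],down(np.radians(-101.9)),mm=160,rr=.65)
```

```text
0 d [-94.8, 30.1, -4.0] r [-0.0606, -0.0467, 0.608]
1 d [-60.7, 78.9, 3.2] r [-0.0606, -0.0467, 0.608]
2 d [-4.5, 98.9, 10.3] r [-0.0606, -0.0467, 0.608]
```

Emit:
jog_arm(delta_pos=[[-95, 30, -4], [-95, 30, -4], [-95, 30, -4], [-95, 30, -4], [-95, 30, -4]], rot=[[-0.0606, -0.0467, 0.608], [-0.0606, -0.0467, 0.608], [-0.0606, -0.0467, 0.608], [-0.0606, -0.0467, 0.608], [-0.0606, -0.0467, 0.608]], gripper=[0, 0, 0, 0, 0])

```text
t: 14.5
eef_pos: [0.3908, 0.2096, 0.3486]
tool_rot: [-0.052, 0.873, 0.483, 0.049]
ft_force: [0.4, -0.1, 0.6]
grip_width: 0.0852
grasp_force: 0.0
```

Emit:
jog_arm(delta_pos=[[-61, 79, 3], [-61, 79, 3], [-61, 79, 3], [-61, 79, 3], [-61, 79, 3]], rot=[[-0.0606, -0.0467, 0.608], [-0.0606, -0.0467, 0.608], [-0.0606, -0.0467, 0.608], [-0.0606, -0.0467, 0.608], [-0.0606, -0.0467, 0.608]], gripper=[0, 0, 0, 0, 0])

```text
t: 15.0
eef_pos: [0.4257, 0.1174, 0.334]
tool_rot: [-0.028, 0.979, 0.2, 0.025]
ft_force: [-0.1, 0.7, -0.4]
grip_width: 0.0853
grasp_force: 0.0
```

Emit:
jog_arm(delta_pos=[[-4, 99, 10], [-4, 99, 10], [-4, 99, 10], [-4, 99, 10], [-4, 99, 10]], rot=[[-0.0606, -0.0467, 0.608], [-0.0606, -0.0467, 0.608], [-0.0606, -0.0467, 0.608], [-0.0606, -0.0467, 0.608], [-0.0606, -0.0467, 0.608]], gripper=[0, 0, 0, 0, 0])

```text
t: 15.5
eef_pos: [0.4613, 0.0256, 0.3195]
tool_rot: [-0.001, 0.995, -0.101, -0.001]
ft_force: [0.7, 0.3, 0.8]
grip_width: 0.0859
grasp_force: 0.0
```

Run:
```python
from h import *
st(); im,d,P=snap('wrist','w3.png'); w=cloud(P,d)
m=(w[...,2]>.143)&(w[...,2]<.165)&(abs(w[...,0]-.46)<.1)&(abs(w[...,1]-.026)<.1); p=w[m]
print(len(p),cv2.minAreaRect((p[:,:2]*1000).astype(np.float32)),p[:,2].mean())
plan([.461,.0257,.20],down(np.radians(-101.9)))
```

```text
t 15.5 p [0.4613 0.0256 0.3195] R [[0.979, -0.202, -0.001], [-0.202, -0.979, 0.001], [-0.002, -0.001, -1.0]] F [0.7 0.3 0.8] w 0.0859 gf 0.0 j [-0.11 -0.38  1.87  0.    1.65  1.67]
4386 ((454.85882568359375, 23.660140991210938), (35.7853889465332, 114.65311431884766), 77.54346466064453) 0.15051703978582393
0 d [-0.0, 0.2, 119.7] r [-0.0012, 0.0012, 0.0061]
```

View pics/w3.png

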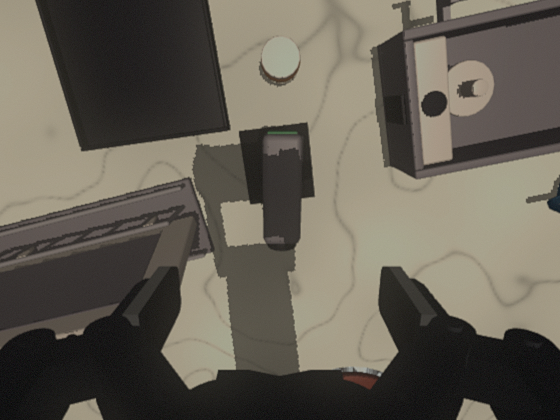

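Emit:
jog_arm(delta_pos=[[-1, 1.6, 25], [-1, 1.6, 60], [-1, 1.6, 95], [-1, 1.6, 130], [-1, 1.6, 150]], rot=[[0, 0, 0], [0, 0, 0], [0, 0, 0], [0, 0, 0], [0, 0, 0]], gripper=[0.2, 0.2, 0.2, 0.2, 0.2])

```text
t: 16.05
eef_pos: [0.458, 0.0248, 0.1666]
tool_rot: [-0.001, 0.995, -0.1, -0.002]
ft_force: [0.0, -0.9, -0.8]
grip_width: 0.0682
grasp_force: 0.0
```

Emit:
jog_arm(delta_pos=[[0, 0, 12], [0, 0, 25], [0, 0, 37], [0, 0, 44], [0, 0, 44]], rot=[[0, 0, 0], [0, 0, 0], [0, 0, 0], [0, 0, 0], [0, 0, 0]], gripper=[0.2, 0.2, 0.2, 0.2, 0.2])

```text
t: 16.55
eef_pos: [0.4594, 0.024, 0.1252]
tool_rot: [-0.001, 0.995, -0.103, -0.001]
ft_force: [-0.6, -0.4, -0.9]
grip_width: 0.0683
grasp_force: 0.0
```

Emit:
jog_arm(delta_pos=[[0, 0, 0], [0, 0, 0], [0, 0, 0], [0, 0, 0], [0, 0, 0]], rot=[[0, 0, 0], [0, 0, 0], [0, 0, 0], [0, 0, 0], [0, 0, 0]], gripper=[0.4, 0.5, 0.6, 1, 1])

```text
t: 17.05
eef_pos: [0.4605, 0.0237, 0.127]
tool_rot: [-0.0, 0.995, -0.104, 0.001]
ft_force: [1.0, -1.1, 3.2]
grip_width: 0.0352
grasp_force: 59.6
```

Run:
```python
from h import *
st()
```

```text
t 17.05 p [0.4605 0.0237 0.127 ] R [[0.978, -0.206, 0.002], [-0.206, -0.978, 0.001], [0.001, -0.001, -1.0]] F [ 1.  -1.1  3.2] w 0.0352 gf 59.6 j [-0.11 -0.26  2.1   0.    1.3   1.67]
```

Emit:
jog_arm(delta_pos=[[0, 0, -5], [0, 0, -15], [0, 0, -35], [0, 0, -60], [0, 0, -90]], rot=[[0, 0, 0], [0, 0, 0], [0, 0, 0], [0, 0, 0], [0, 0, 0]], gripper=[1, 1, 1, 1, 1])

```text
t: 17.55
eef_pos: [0.4586, 0.0241, 0.2156]
tool_rot: [-0.001, 0.995, -0.104, -0.002]
ft_force: [0.1, 0.2, -2.3]
grip_width: 0.0356
grasp_force: 60.0
```

Emit:
jog_arm(delta_pos=[[0, 0, -30], [0, 0, -60], [0, 0, -90], [0, 0, -110], [0, 0, -120]], rot=[[0, 0, 0], [0, 0, 0], [0, 0, 0], [0, 0, 0], [0, 0, 0]], gripper=[1, 1, 1, 1, 1])

```text
t: 18.05
eef_pos: [0.4601, 0.0238, 0.3385]
tool_rot: [-0.001, 0.995, -0.104, 0.001]
ft_force: [-0.7, -0.0, -2.3]
grip_width: 0.0353
grasp_force: 60.0
```

```bash
cat > ik.py <<'E'
from h import *
from scipy.optimize import least_squares
s=bot.state()
D=[([-1.388,.053,1.613,0,1.476,-.119],[.1856,-.5962,.2411]),([-.75,-.32,1.89,0,1.57,-.75],[.3988,-.2714,.2809]),([-.77,-.2,2.11,0,1.23,-.77],[.3813,-.2649,.0922]),([-.53,.08,1.47,0,1.58,-.53],[.5973,-.2644,.3097]),([-.53,.07,1.28,0,1.78,-.53],[.5954,-.2644,.4325]),([.5,-.25,1.86,0,1.53,.44],[.4059,.3042,.263]),([.44,-.45,1.86,.18,1.66,.41],[.3562,.3019,.3645]),([-.11,-.38,1.87,0,1.65,1.67],[.4613,.0256,.3195]),([-.11,-.26,2.1,0,1.3,1.67],[.4605,.0237,.127]),(list(s['joints']),list(s['eef_pos']))]
E_=R.from_euler
def ori(j): return E_('z',j[0])*E_('y',j[1]+j[2])*E_('z',j[3])*E_('y',j[4])*E_('z',j[5]+np.pi/2)
def fk(x,j): return E_('z',j[0]).apply([x[0],x[1],x[2]]+E_('y',j[1]).apply([0,0,x[3]])+E_('y',j[1]+j[2]).apply([x[4],0,x[5]]))+ori(j).apply([0,0,x[6]])+(E_('z',j[0])*E_('y',j[1]+j[2])*E_('z',j[3])).apply([x[7],0,0])
def fit():
    f=lambda x:np.concatenate([(fk(x,j)-p) for j,p in D]+[.01*(x-[0,0,.3,.4,0,.35,.2,0])])
    return least_squares(f,[0,0,.3,.4,0,.35,.2,0])
lo=np.array([-3.01,-1.01,.06,-1.02,.09,-3.14]);hi=np.array([3.01,2.22,2.58,4.17,2.62,3.14])
def ik(x,p,T,j0):
    f=lambda j:np.concatenate([(fk(x,j)-p)*5,(T.inv()*ori(j)).as_rotvec()])
    return least_squares(f,np.clip(j0,lo+.01,hi-.01),bounds=(lo,hi))
if __name__=='__main__':
    st(); r=fit(); print(r.x.round(3),np.abs(r.fun[:30]).max())
    T=R.from_matrix(np.array([[0,1,0],[0,0,1],[1,0,0.]]))  # cols x=Z,y=X,z=Y
    for p in([.502,-.1415,.36],[.502,-.1415,.245]):
        for j0 in([-.5,.0,1.9,1.57,1.57,0],[-.3,.3,1.5,1.2,1.5,.3]):
            q=ik(r.x,p,T,j0); print(p,q.x.round(2),q.cost)
    P=np.load('pics/wrist.npz'); print('disc w3',world(P,P['d'],433.5,103.5,.084))
E
python3 ik.py
```

```text
t 18.05 p [0.4601 0.0238 0.3385] R [[0.978, -0.206, 0.003], [-0.206, -0.978, 0.001], [0.003, -0.002, -1.0]] F [-0.7 -0.  -2.3] w 0.0353 gf 60.0 j [-0.11 -0.39  1.85  0.    1.68  1.67]
[-0.003  0.074  0.246  0.424  0.103  0.612  0.278 -0.01 ] 0.0026731234671374393
[0.502, -0.1415, 0.36] [-0.79  0.26  1.65  1.25  2.31 -0.46] 2.6192647243666408e-30
[0.502, -0.1415, 0.36] [-0.79  0.26  1.65  1.25  2.31 -0.46] 6.227676773427901e-22
[0.502, -0.1415, 0.245] [-0.8   0.42  1.67  1.1   2.24 -0.69] 2.594137890606058e-25
[0.502, -0.1415, 0.245] [-0.8   0.42  1.67  1.1   2.24 -0.69] 8.443276876193642e-31
disc w3 [ 0.50302934 -0.14625148  0.084     ]
```

Run:
```python
from ik import *
r=fit();x=r.x;T=R.from_matrix(np.array([[0,1,0],[0,0,1],[1,0,0.]]))
p1=[.5,-.14,.40];p2=[.5025,-.142,.32];p3=[.5025,-.142,.245]
print('A');plan(p1,down(0),mm=200,rr=.65)
print('B');plan(p2,T,p1,down(0),rr=.6)
print('C');plan(p3,T,p2,T,mm=40)
j=s['joints']; rv=(down(0).inv()*T).as_rotvec()
for k in np.linspace(0,1,6):
    q=ik(x,np.array(p1)*(1-k)+np.array(p2)*k,down(0)*R.from_rotvec(rv*k),j if k else [-.4,-.1,1.6,0,1.6,0]); j=q.x; print(j.round(2),q.cost.round(6))
```

```text
A
0 d [24.3, 50.6, -20.5] r [0.0004, -0.0011, -0.5929]
1 d [-8.1, 55.6, -20.5] r [0.0004, -0.0011, -0.5929]
2 d [-37.8, 41.5, -20.5] r [0.0004, -0.0011, -0.5929]
B
0 d [-0.7, 0.8, 26.7] r [0.0, 0.5236, 0.0]
1 d [-13.9, 0.8, 22.8] r [0.0, 0.5236, 0.0]
2 d [-23.4, 0.8, 12.8] r [0.0, 0.5236, 0.0]
C
0 d [-37.5, 0.0, 0.0] r [0.0, 0.0, 0.0]
1 d [-37.5, 0.0, 0.0] r [0.0, 0.0, 0.0]
[-0.42 -0.24  1.63 -0.    1.75 -0.42] 0.0
[-0.55 -0.17  1.61  0.28  1.85 -0.5 ] 0.0
[-0.66 -0.07  1.61  0.53  1.97 -0.55] 0.0
[-0.74  0.05  1.62  0.75  2.08 -0.57] 0.0
[-0.78  0.18  1.64  0.97  2.18 -0.57] 0.0
[-0.79  0.31  1.66  1.19  2.29 -0.54] 0.0
```

Emit:
jog_arm(delta_pos=[[3, 6, -4], [8, 18, -8], [14, 30, -14], [20, 42, -18], [24, 50, -20]], rot=[[0, 0, -0.08], [0, 0, -0.2], [0, 0, -0.33], [0, 0, -0.46], [0, 0, -0.593]], gripper=[1, 1, 1, 1, 1])

```text
t: 18.55
eef_pos: [0.4727, -0.0308, 0.3551]
tool_rot: [-0.001, 0.981, 0.194, -0.001]
ft_force: [-0.6, 1.0, -1.9]
grip_width: 0.0357
grasp_force: 60.2
```

Emit:
jog_arm(delta_pos=[[-2, 11, -4], [-3, 22, -8], [-5, 33, -12], [-7, 44, -16], [-8, 55, -20]], rot=[[0, 0, -0.12], [0, 0, -0.24], [0, 0, -0.36], [0, 0, -0.48], [0, 0, -0.593]], gripper=[1, 1, 1, 1, 1])

```text
t: 19.05
eef_pos: [0.4858, -0.0845, 0.3747]
tool_rot: [-0.001, 0.882, 0.472, -0.001]
ft_force: [0.1, -0.4, -2.2]
grip_width: 0.0353
grasp_force: 60.2
```

Emit:
jog_arm(delta_pos=[[-8, 9, -4], [-16, 18, -8], [-25, 27, -13], [-33, 36, -18], [-38, 41, -20]], rot=[[0, 0, -0.13], [0, 0, -0.26], [0, 0, -0.39], [0, 0, -0.51], [0, 0, -0.593]], gripper=[1, 1, 1, 1, 1])

```text
t: 19.55
eef_pos: [0.4988, -0.1392, 0.3949]
tool_rot: [-0.001, 0.706, 0.708, -0.0]
ft_force: [0.6, 0.6, -1.7]
grip_width: 0.0355
grasp_force: 60.2
```

Emit:
jog_arm(delta_pos=[[0, 0, 4], [0, 0, 9], [0, 0, 15], [0, 0, 21], [-0.7, 0.8, 26.7]], rot=[[0, 0.08, 0], [0, 0.18, 0], [0, 0.3, 0], [0, 0.42, 0], [0, 0.5236, 0]], gripper=[1, 1, 1, 1, 1])

```text
t: 20.05
eef_pos: [0.4994, -0.1396, 0.368]
tool_rot: [-0.185, 0.683, 0.682, 0.184]
ft_force: [0.0, 0.8, -3.1]
grip_width: 0.0354
grasp_force: 60.2
```

Run:
```python
from h import *
st()
```

```text
t 20.05 p [ 0.4994 -0.1396  0.368 ] R [[0.001, 1.0, -0.001], [0.863, -0.0, 0.505], [0.505, -0.001, -0.863]] F [ 0.   0.8 -3.1] w 0.0354 gf 60.2 j [-0.63 -0.11  1.63  0.45  1.93 -0.54]
```

Emit:
jog_arm(delta_pos=[[-3, 0, 5], [-6, 0, 9], [-9, 0, 14], [-12, 0.8, 19], [-14, 0.8, 23]], rot=[[0, 0.1, 0], [0, 0.21, 0], [0, 0.32, 0], [0, 0.43, 0], [0, 0.5236, 0]], gripper=[1, 1, 1, 1, 1])

```text
t: 20.55
eef_pos: [0.5003, -0.1403, 0.3404]
tool_rot: [-0.356, 0.612, 0.611, 0.355]
ft_force: [-0.3, 0.1, -3.6]
grip_width: 0.0353
grasp_force: 60.4
```

Emit:
jog_arm(delta_pos=[[-5, 0, 3], [-10, 0, 6], [-15, 0, 9], [-19, 0.8, 12], [-23, 0.8, 13]], rot=[[0, 0.12, 0], [0, 0.24, 0], [0, 0.36, 0], [0, 0.46, 0], [0, 0.5236, 0]], gripper=[1, 1, 1, 1, 1])

```text
t: 21.05
eef_pos: [0.501, -0.1399, 0.3132]
tool_rot: [0.503, -0.5, -0.497, -0.5]
ft_force: [-0.2, 0.6, -3.2]
grip_width: 0.0356
grasp_force: 60.5
```

Emit:
jog_arm(delta_pos=[[0, 0, 0], [0, 0, 0]], rot=[[0, 0, 0], [0, 0, 0]], gripper=[1, 1])

```text
t: 21.25
eef_pos: [0.5014, -0.1401, 0.3152]
tool_rot: [0.5, -0.5, -0.5, -0.5]
ft_force: [1.3, 0.2, -3.6]
grip_width: 0.0354
grasp_force: 60.5
```

Run:
```python
from h import *
st(); a=snap('top'); b=snap('side','s4.png'); 
T=R.from_matrix(np.array([[0,1,0],[0,0,1],[1,0,0.]])); plan([.5025,-.142,.245],T,mm=300)
for n in('top','side'):
    im,d,P=load(n); w=cloud(P,d)
    m=(abs(w[...,0]-.5)<.05)&(w[...,1]>-.13)&(w[...,1]<.05)&(w[...,2]>.2)&(w[...,2]<.42); p=w[m]; print(n,len(p),p.min(0).round(3),p.max(0).round(3))
```

```text
t 21.25 p [ 0.5014 -0.1401  0.3152] R [[0.001, 1.0, -0.0], [-0.0, 0.0, 1.0], [1.0, -0.001, 0.0]] F [ 1.3  0.2 -3.6] w 0.0354 gf 60.5 j [-0.8   0.29  1.69  1.18  2.29 -0.56]
0 d [-71.5, 0.8, -1.6] r [-0.0004, 0.0015, 0.0011]
top 715 [ 0.472 -0.13   0.268] [ 0.532 -0.015  0.37 ]
side 1370 [ 0.471 -0.13   0.257] [ 0.533 -0.011  0.366]
```

View pics/s4.png

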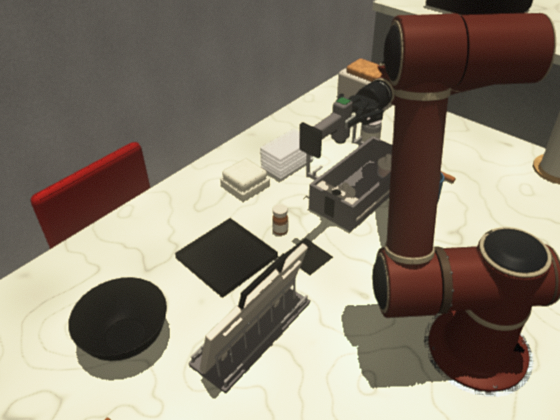

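Run:
```python
from h import *
im,d,P=load('side'); w=cloud(P,d)
m=(abs(w[...,0]-.502)<.028)&(w[...,1]>-.03)&(w[...,1]<.01)&(w[...,2]>.275)&(w[...,2]<.36); p=w[m]
c=np.median(p,0);q=p[abs(p[:,1]-c[1])<.006]; c=q.mean(0); print(len(p),len(q),c.round(4),np.linalg.svd(q-c)[2][2].round(4))
```

```text
592 550 [ 0.501  -0.0164  0.321 ] [ 0.0136 -0.9999 -0.0075]
```

Emit:
jog_arm(delta_pos=[[-10, 0, -1], [-28, 0.5, -1.5], [-47, 0.8, -1.5], [-63, 0.8, -1.6], [-71, 0.8, -1.6]], rot=[[0, 0, 0], [0, 0, 0], [0, 0, 0], [0, 0, 0], [0, 0, 0]], gripper=[1, 1, 1, 1, 1])

```text
t: 21.85
eef_pos: [0.5019, -0.1414, 0.2432]
tool_rot: [0.501, -0.5, -0.499, -0.5]
ft_force: [-0.5, 0.2, -2.5]
grip_width: 0.0354
grasp_force: 60.5
```

Emit:
jog_arm(delta_pos=[[0, 0, 0], [0, 0, 0], [0, 0, 0], [0, 0, 0], [0, 0, 0]], rot=[[0, 0, 0], [0, 0, 0], [0, 0, 0], [0, 0, 0], [0, 0, 0]], gripper=[1, 1, 1, 1, 1])

```text
t: 22.35
eef_pos: [0.5023, -0.1418, 0.2452]
tool_rot: [-0.5, 0.5, 0.5, 0.5]
ft_force: [0.5, -0.9, -2.8]
grip_width: 0.0355
grasp_force: 60.5
```

Run:
```python
from h import *
st()
T=R.from_matrix(np.array([[0,1,0],[0,0,1],[1,0,0.]])); plan([.5025,-.142,.245],T,mm=300)
im,d,P=snap('wrist','w5.png')
```

```text
t 22.35 p [ 0.5023 -0.1418  0.2452] R [[-0.001, 1.0, -0.0], [-0.0, 0.0, 1.0], [1.0, 0.001, 0.0]] F [ 0.5 -0.9 -2.8] w 0.0355 gf 60.5 j [-0.8   0.39  1.7   1.1   2.24 -0.69]
0 d [-0.2, 0.2, -0.2] r [-0.0003, -0.0003, 0.0007]
```

View pics/w5.png

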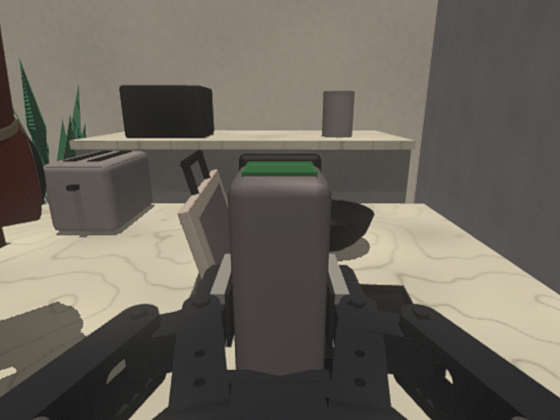

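Emit:
jog_arm(delta_pos=[[0, 0, 0], [0, 0, 0], [0, 0, 0], [0, 0, 0], [0, 0, 0]], rot=[[0, 0, 0], [0, 0, 0], [0, 0, 0], [0, 0, 0], [0, 0, 0]], gripper=[1, 1, 1, 1, 1])

```text
t: 22.9
eef_pos: [0.5021, -0.1416, 0.2447]
tool_rot: [0.5, -0.5, -0.5, -0.5]
ft_force: [-0.2, -0.2, -2.7]
grip_width: 0.0349
grasp_force: 60.5
```

Emit:
jog_arm(delta_pos=[[0, 0, 0], [0, 0, 0], [0, 0, 0], [0, 0, 0], [0, 0, 0]], rot=[[0, 0, 0], [0, 0, 0], [0, 0, 0], [0, 0, 0], [0, 0, 0]], gripper=[1, 1, 1, 1, 1])

```text
t: 23.4
eef_pos: [0.5021, -0.1416, 0.2447]
tool_rot: [0.5, -0.5, -0.5, -0.5]
ft_force: [0.2, -0.3, -2.4]
grip_width: 0.0355
grasp_force: 60.5
```

Emit:
jog_arm(delta_pos=[[0, 0, 0], [0, 0, 0], [0, 0, 0], [0, 0, 0], [0, 0, 0]], rot=[[0, 0, 0], [0, 0, 0], [0, 0, 0], [0, 0, 0], [0, 0, 0]], gripper=[1, 1, 1, 1, 1])

```text
t: 23.9
eef_pos: [0.5021, -0.1416, 0.2447]
tool_rot: [0.5, -0.5, -0.5, -0.5]
ft_force: [-0.8, -0.1, -2.9]
grip_width: 0.0351
grasp_force: 60.5
```

Emit:
jog_arm(delta_pos=[[0, 0, 0], [0, 0, 0], [0, 0, 0], [0, 0, 0], [0, 0, 0]], rot=[[0, 0, 0], [0, 0, 0], [0, 0, 0], [0, 0, 0], [0, 0, 0]], gripper=[1, 1, 1, 1, 1])

```text
t: 24.4
eef_pos: [0.5021, -0.1416, 0.2447]
tool_rot: [0.5, -0.5, -0.5, -0.5]
ft_force: [0.3, -0.1, -1.7]
grip_width: 0.0355
grasp_force: 60.5
```

Emit:
jog_arm(delta_pos=[[0, 0, 0], [0, 0, 0], [0, 0, 0], [0, 0, 0], [0, 0, 0]], rot=[[0, 0, 0], [0, 0, 0], [0, 0, 0], [0, 0, 0], [0, 0, 0]], gripper=[1, 1, 1, 1, 1])

```text
t: 24.9
eef_pos: [0.5021, -0.1416, 0.2447]
tool_rot: [0.5, -0.5, -0.5, -0.5]
ft_force: [0.2, 0.2, -2.1]
grip_width: 0.0353
grasp_force: 60.5
```

Emit:
jog_arm(delta_pos=[[0, 0, 0], [0, 0, 0], [0, 0, 0], [0, 0, 0], [0, 0, 0]], rot=[[0, 0, 0], [0, 0, 0], [0, 0, 0], [0, 0, 0], [0, 0, 0]], gripper=[1, 1, 1, 1, 1])

```text
t: 25.4
eef_pos: [0.5021, -0.1417, 0.2447]
tool_rot: [0.5, -0.5, -0.5, -0.5]
ft_force: [-0.5, -0.1, -2.7]
grip_width: 0.0351
grasp_force: 60.5
```

Emit:
jog_arm(delta_pos=[[0, 0, 0], [0, 0, 0], [0, 0, 0], [0, 0, 0], [0, 0, 0]], rot=[[0, 0, 0], [0, 0, 0], [0, 0, 0], [0, 0, 0], [0, 0, 0]], gripper=[1, 1, 1, 1, 1])

```text
t: 25.9
eef_pos: [0.5021, -0.1416, 0.2447]
tool_rot: [0.5, -0.5, -0.5, -0.5]
ft_force: [0.3, 0.0, -1.9]
grip_width: 0.0355
grasp_force: 60.5
```

Emit:
jog_arm(delta_pos=[[0, 0, 0], [0, 0, 0], [0, 0, 0], [0, 0, 0], [0, 0, 0]], rot=[[0, 0, 0], [0, 0, 0], [0, 0, 0], [0, 0, 0], [0, 0, 0]], gripper=[1, 1, 1, 1, 1])

```text
t: 26.4
eef_pos: [0.5021, -0.1416, 0.2447]
tool_rot: [0.5, -0.5, -0.5, -0.5]
ft_force: [-0.2, -0.1, -2.4]
grip_width: 0.0354
grasp_force: 60.5
```

Run:
```python
from h import *
st()
T=R.from_matrix(np.array([[0,1,0],[0,0,1],[1,0,0.]]))
p0=[.5023,-.1418,.245];p1=[.50,-.14,.40];Dg=down(np.radians(-101.9))
print('up/untilt');plan(p1,down(0),p0,T,mm=300,rr=.54)
print('yaw');plan([.4605,.0245,.335],Dg,p1,down(0),mm=300,rr=.6)
```

```text
t 26.4 p [ 0.5021 -0.1416  0.2447] R [[0.0, 1.0, -0.0], [-0.001, 0.0, 1.0], [1.0, -0.0, 0.001]] F [-0.2 -0.1 -2.4] w 0.0354 gf 60.5 j [-0.8   0.39  1.7   1.1   2.24 -0.69]
up/untilt
0 d [51.7, -0.8, 0.6] r [0.0, -0.5236, 0.0]
1 d [45.0, -0.8, -25.3] r [0.0, -0.5236, 0.0]
2 d [26.4, -0.8, -44.4] r [0.0, -0.5236, 0.0]
yaw
0 d [54.8, -13.2, 21.7] r [0.0, 0.0, 0.5928]
1 d [38.1, -41.6, 21.7] r [0.0, 0.0, 0.5928]
2 d [8.4, -55.8, 21.7] r [0.0, 0.0, 0.5928]
```

Emit:
jog_arm(delta_pos=[[10, 0, 0], [20, 0, 0], [31, 0, 0], [42, -0.8, 0], [52, -0.8, 0.6]], rot=[[0, -0.08, 0], [0, -0.18, 0], [0, -0.3, 0], [0, -0.42, 0], [0, -0.5236, 0]], gripper=[1, 1, 1, 1, 1])

```text
t: 26.9
eef_pos: [0.5013, -0.1415, 0.2978]
tool_rot: [-0.352, 0.613, 0.613, 0.353]
ft_force: [0.1, 0.5, -1.7]
grip_width: 0.0354
grasp_force: 60.4
```

Emit:
jog_arm(delta_pos=[[9, 0, -5], [18, 0, -10], [27, 0, -15], [36, -0.8, -20], [45, -0.8, -25]], rot=[[0, -0.1, 0], [0, -0.21, 0], [0, -0.32, 0], [0, -0.43, 0], [0, -0.5236, 0]], gripper=[1, 1, 1, 1, 1])

```text
t: 27.4
eef_pos: [0.5002, -0.14, 0.3493]
tool_rot: [-0.182, 0.683, 0.683, 0.182]
ft_force: [0.8, -0.0, -2.3]
grip_width: 0.0352
grasp_force: 60.3
```

Emit:
jog_arm(delta_pos=[[6, 0, -10], [12, 0, -20], [18, 0, -30], [23, -0.8, -40], [26, -0.8, -44]], rot=[[0, -0.12, 0], [0, -0.24, 0], [0, -0.36, 0], [0, -0.46, 0], [0, -0.5236, 0]], gripper=[1, 1, 1, 1, 1])

```text
t: 27.9
eef_pos: [0.4996, -0.1387, 0.4012]
tool_rot: [0.001, 0.707, 0.708, 0.0]
ft_force: [-0.1, 0.6, -2.2]
grip_width: 0.0353
grasp_force: 60.3
```

Emit:
jog_arm(delta_pos=[[8, -2, 4], [18, -4, 9], [30, -7, 13], [42, -10, 18], [55, -13, 22]], rot=[[0, 0, 0.1], [0, 0, 0.21], [0, 0, 0.33], [0, 0, 0.46], [0, 0, 0.5928]], gripper=[1, 1, 1, 1, 1])

```text
t: 28.4
eef_pos: [0.486, -0.0838, 0.3764]
tool_rot: [-0.002, 0.884, 0.467, -0.0]
ft_force: [-0.6, 0.7, -2.2]
grip_width: 0.0358
grasp_force: 60.3
```

Emit:
jog_arm(delta_pos=[[8, -8, 4], [15, -16, 9], [23, -25, 13], [31, -34, 18], [38, -42, 22]], rot=[[0, 0, 0.12], [0, 0, 0.24], [0, 0, 0.36], [0, 0, 0.48], [0, 0, 0.5928]], gripper=[1, 1, 1, 1, 1])

```text
t: 28.9
eef_pos: [0.4722, -0.0287, 0.3545]
tool_rot: [-0.002, 0.982, 0.189, -0.001]
ft_force: [-0.2, 0.2, -2.6]
grip_width: 0.0353
grasp_force: 60.3
```

Emit:
jog_arm(delta_pos=[[2, -13, 5], [4, -26, 10], [6, -38, 15], [8, -50, 20], [8, -56, 22]], rot=[[0, 0, 0.13], [0, 0, 0.26], [0, 0, 0.39], [0, 0, 0.5], [0, 0, 0.5928]], gripper=[1, 1, 1, 1, 1])

```text
t: 29.4
eef_pos: [0.4583, 0.0265, 0.3323]
tool_rot: [-0.002, 0.994, -0.105, -0.002]
ft_force: [0.6, -0.6, -1.9]
grip_width: 0.0353
grasp_force: 60.2
```

Emit:
jog_arm(delta_pos=[[0, 0, 0], [0, 0, 0], [0, 0, 0]], rot=[[0, 0, 0], [0, 0, 0], [0, 0, 0]], gripper=[1, 1, 1])

```text
t: 29.7
eef_pos: [0.4594, 0.0249, 0.3336]
tool_rot: [-0.001, 0.995, -0.103, -0.0]
ft_force: [1.5, -0.2, -3.0]
grip_width: 0.0355
grasp_force: 60.3
```

Run:
```python
from h import *
st(); im,d,P=load('top')
c=im[205:270,240:300] # from earlier top, gun absent: dark mat
g=c.max(2); m=(g<45).astype(np.uint8)
n,l,s_,ce=cv2.connectedComponentsWithStats(m)
for k in range(1,n):
    if s_[k,4]>150:
        v,u=np.where(l==k); W=np.array([world(P,d,a+240,b+205,.003)[:2]*1000 for a,b in zip(u,v)],np.float32); print(s_[k],cv2.minAreaRect(W),W.mean(0))
plan([.4605,.0245,.14],down(np.radians(-101.9)),mm=400)
```

```text
t 29.7 p [0.4594 0.0249 0.3336] R [[0.979, -0.205, -0.001], [-0.205, -0.979, 0.001], [-0.001, -0.001, -1.0]] F [ 1.5 -0.2 -3. ] w 0.0355 gf 60.3 j [-0.11 -0.39  1.85  0.    1.68  1.67]
[ 13   0  34  51 792] ((496.9525451660156, 17.801223754882812), (98.9565200805664, 165.01722717285156), 85.64178466796875) [467.9344    24.182404]
0 d [1.3, 0.4, 193.6] r [-0.0013, 0.0008, 0.0012]
```

Emit:
jog_arm(delta_pos=[[0, 0, 20], [0, 0, 55], [0, 0, 90], [0, 0, 125], [0, 0, 150]], rot=[[0, 0, 0], [0, 0, 0], [0, 0, 0], [0, 0, 0], [0, 0, 0]], gripper=[1, 1, 1, 1, 1])

```text
t: 30.2
eef_pos: [0.4584, 0.025, 0.1809]
tool_rot: [-0.001, 0.995, -0.103, -0.002]
ft_force: [-0.3, -0.0, -2.3]
grip_width: 0.0352
grasp_force: 60.3
```

Emit:
jog_arm(delta_pos=[[0, 0, 12], [0, 0, 25], [0, 0, 38], [0, 0, 46], [0, 0, 50]], rot=[[0, 0, 0], [0, 0, 0], [0, 0, 0], [0, 0, 0], [0, 0, 0]], gripper=[1, 1, 1, 1, 1])

```text
t: 30.7
eef_pos: [0.4595, 0.0253, 0.1331]
tool_rot: [-0.001, 0.995, -0.103, -0.0]
ft_force: [-0.4, -0.7, -2.2]
grip_width: 0.0352
grasp_force: 60.3
```

Emit:
jog_arm(delta_pos=[[0, 0, 1.5], [0, 0, 3], [0, 0, 4.5], [0, 0, 6], [0, 0, 6]], rot=[[0, 0, 0], [0, 0, 0], [0, 0, 0], [0, 0, 0], [0, 0, 0]], gripper=[1, 1, 1, 1, 1])

```text
t: 31.2
eef_pos: [0.4594, 0.0253, 0.1275]
tool_rot: [-0.001, 0.995, -0.104, -0.0]
ft_force: [-0.7, 0.3, -3.0]
grip_width: 0.0353
grasp_force: 60.3
```

Emit:
jog_arm(delta_pos=[[0, 0, 0.7], [0, 0, 1.4], [0, 0, 1.4]], rot=[[0, 0, 0], [0, 0, 0], [0, 0, 0]], gripper=[1, 1, 1])

```text
t: 31.5
eef_pos: [0.4598, 0.0253, 0.1271]
tool_rot: [-0.0, 0.995, -0.103, 0.0]
ft_force: [-3.4, -0.5, 5.1]
grip_width: 0.0351
grasp_force: 61.0
```

Contact made; release and rise, then look at the pots.

Emit:
jog_arm(delta_pos=[[0, 0, 0], [0, 0, 0], [0, 0, 0], [0, 0, 0], [0, 0, 0]], rot=[[0, 0, 0], [0, 0, 0], [0, 0, 0], [0, 0, 0], [0, 0, 0]], gripper=[0.5, 0.4, 0.3, 0.2, 0.2])

```text
t: 32.0
eef_pos: [0.4594, 0.0253, 0.126]
tool_rot: [-0.001, 0.995, -0.104, -0.0]
ft_force: [0.2, 0.8, 0.7]
grip_width: 0.0682
grasp_force: 0.0
```

Emit:
jog_arm(delta_pos=[[0, 0, -10], [0, 0, -30], [0, 0, -60], [0, 0, -100], [0, 0, -140]], rot=[[0, 0, 0], [0, 0, 0], [0, 0, 0], [0, 0, 0], [0, 0, 0]], gripper=[0.2, 0.2, 0.2, 0.2, 0.2])

```text
t: 32.5
eef_pos: [0.4591, 0.0252, 0.2679]
tool_rot: [-0.001, 0.995, -0.103, -0.0]
ft_force: [1.5, 0.8, -0.3]
grip_width: 0.0686
grasp_force: 0.0
```

```bash
cat > pots.py <<'E'
from h import *
def pots(n,save=None):
    im,d,P=snap(n,save); w=cloud(P,d)
    box=(w[...,0]>.435)&(w[...,0]<.575)&(w[...,1]>-.43)&(w[...,1]<-.155)
    for nm,lo,hi in(('knob',.070,.082),('lid',.046,.058)):
        m=(box&(w[...,2]>lo)&(w[...,2]<hi)).astype(np.uint8); k,l,s_,_=cv2.connectedComponentsWithStats(m)
        for i in range(1,k):
            if s_[i,4]>8:
                q=w[l==i]; (c,r)=cv2.minEnclosingCircle((q[:,:2]*1000).astype(np.float32)); print(n,nm,s_[i,4],np.round(c,1),round(r,1),q[:,2].mean().round(3))
E
python3 - <<'E'
from pots import *
st(); pots('top'); 
im,d,P=load('top'); w=cloud(P,d)
m=(w[...,2]>.14)&(w[...,2]<.165)&(w[...,0]>.36)&(w[...,0]<.56)&(w[...,1]>-.08)&(w[...,1]<.12); p=w[m]
if len(p): print('gun',len(p),cv2.minAreaRect((p[:,:2]*1000).astype(np.float32)),p[:,2].mean())
plan([.497,-.29,.33],down(-np.pi/2),mm=200)
E
```

```text
t 32.5 p [0.4591 0.0252 0.2679] R [[0.979, -0.206, -0.0], [-0.206, -0.979, 0.001], [-0.001, -0.001, -1.0]] F [ 1.5  0.8 -0.3] w 0.0686 gf 0.0 j [-0.11 -0.37  1.95  0.    1.57  1.67]
top knob 19 [ 568.9 -264.1] 27.8 0.077
top knob 11 [ 568.6 -382.1] 14.4 0.076
top knob 53 [ 507.3 -416.8] 61.4 0.076
top knob 24 [ 509.6 -194.3] 8.7 0.078
top knob 11 [ 501.3 -159.1] 12.1 0.08
top knob 25 [ 492.6 -386.3] 9.6 0.077
top lid 13 [ 569.2 -231.4] 18.6 0.052
top lid 17 [ 568.5 -353.9] 23.9 0.052
top lid 246 [ 510.4 -194.5] 30.2 0.052
top lid 12 [ 517.8 -419.1] 13.9 0.051
top lid 262 [ 478.2 -392.8] 44.0 0.052
gun 167 ((423.8623046875, 34.662017822265625), (35.450748443603516, 48.527488708496094), 78.65243530273438) 0.14952047544364802
0 d [49.7, 150.5, -26.4] r [-0.0005, -0.0064, -0.1036]
1 d [33.7, 154.8, -26.6] r [-0.0005, -0.0064, -0.1036]
```

Run:
```python
from h import *
plan([.505,-.23,.27],down(0),mm=200,rr=.65)
```

```text
0 d [31.4, 80.2, 2.4] r [0.0031, -0.0037, -0.5927]
1 d [-18.8, 84.1, 2.1] r [0.0031, -0.0037, -0.5927]
2 d [-62.6, 59.2, 2.0] r [0.0031, -0.0037, -0.5927]
```

Emit:
jog_arm(delta_pos=[[31, 80, -3], [31, 80, -3], [31, 80, -3], [31, 80, -3], [31, 80, -3]], rot=[[0, 0, -0.593], [0, 0, -0.593], [0, 0, -0.593], [0, 0, -0.593], [0, 0, -0.593]], gripper=[0.5, 0.5, 0.5, 0.5, 0.5])

```text
t: 33.05
eef_pos: [0.4735, -0.0599, 0.2696]
tool_rot: [-0.0, 0.981, 0.192, 0.0]
ft_force: [-0.9, 0.2, -0.1]
grip_width: 0.0425
grasp_force: 0.0
```

Emit:
jog_arm(delta_pos=[[-19, 84, 0], [-19, 84, 0], [-19, 84, 0], [-19, 84, 0], [-19, 84, 0]], rot=[[0, 0, -0.593], [0, 0, -0.593], [0, 0, -0.593], [0, 0, -0.593], [0, 0, -0.593]], gripper=[0.5, 0.5, 0.5, 0.5, 0.5])

```text
t: 33.55
eef_pos: [0.4874, -0.1446, 0.2691]
tool_rot: [-0.0, 0.883, 0.469, 0.0]
ft_force: [0.2, -0.6, -0.6]
grip_width: 0.0427
grasp_force: 0.0
```

Emit:
jog_arm(delta_pos=[[-63, 59, 0], [-63, 59, 0], [-63, 59, 0], [-63, 59, 0], [-63, 59, 0]], rot=[[0, 0, -0.593], [0, 0, -0.593], [0, 0, -0.593], [0, 0, -0.593], [0, 0, -0.593]], gripper=[0.5, 0.5, 0.5, 0.5, 0.5])

```text
t: 34.05
eef_pos: [0.5012, -0.2296, 0.2689]
tool_rot: [-0.0, 0.708, 0.706, 0.0]
ft_force: [-0.2, -0.1, 0.3]
grip_width: 0.0426
grasp_force: 0.0
```

Run:
```python
from pots import *
st(); pots('wrist','w6.png'); pots('top')
im,d,P=load('top'); w=cloud(P,d)
m=(w[...,2]>.14)&(w[...,2]<.165)&(w[...,0]>.36)&(w[...,0]<.56)&(w[...,1]>-.08)&(w[...,1]<.12); p=w[m]
if len(p): print('gun',len(p),cv2.minAreaRect((p[:,:2]*1000).astype(np.float32)),p[:,2].mean())
plan([.5095,-.1945,.067],down(0),mm=400)
```

```text
t 34.05 p [ 0.5012 -0.2296  0.2689] R [[0.003, 1.0, -0.0], [1.0, -0.003, 0.001], [0.001, -0.0, -1.0]] F [-0.2 -0.1  0.3] w 0.0426 gf 0.0 j [-0.56 -0.14  1.75  0.    1.53 -0.56]
wrist knob 369 [ 438.1 -230. ] 74.6 0.076
wrist knob 380 [ 568.  -230.6] 74.8 0.076
wrist knob 280 [ 509.2 -197.5] 8.8 0.078
wrist knob 225 [ 491.5 -389.7] 9.3 0.077
wrist knob 830 [ 502.6 -415. ] 65.4 0.076
wrist lid 136 [ 438.2 -197. ] 32.3 0.052
wrist lid 297 [ 567.8 -239.9] 74.9 0.052
wrist lid 2373 [ 509.2 -197.7] 29.9 0.052
wrist lid 148 [ 438.1 -274.3] 42.8 0.052
wrist lid 2178 [ 502.6 -415.5] 65.5 0.052
top knob 17 [ 511.3 -192.3] 7.2 0.077
top knob 11 [ 490.4 -418.8] 8.0 0.076
top knob 10 [ 449.3 -418.8] 9.3 0.076
top lid 142 [ 510.7 -194.2] 29.8 0.052
top lid 9 [ 501.1 -361.1] 8.3 0.052
top lid 34 [ 467.7 -417.9] 26.0 0.052
gun 478 ((456.12628173828125, 28.021259307861328), (35.912841796875, 114.264892578125), 78.13280487060547) 0.15000194155313148
0 d [34.6, 8.1, 202.0] r [-0.0001, -0.001, -0.004]
```

View pics/w6.png

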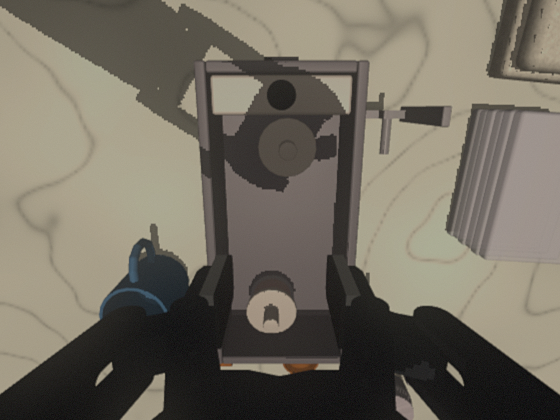

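Emit:
jog_arm(delta_pos=[[10, 3, 15], [25, 6, 45], [34, 8, 85], [34, 8, 125], [34, 8, 150]], rot=[[0, 0, 0], [0, 0, 0], [0, 0, 0], [0, 0, 0], [0, 0, 0]], gripper=[0.5, 0.5, 0.5, 0.5, 0.5])

```text
t: 34.65
eef_pos: [0.5071, -0.1929, 0.1142]
tool_rot: [-0.003, 0.707, 0.707, -0.0]
ft_force: [0.3, 0.6, 0.0]
grip_width: 0.0426
grasp_force: 0.0
```

Emit:
jog_arm(delta_pos=[[0, 0, 13], [0, 0, 27], [0, 0, 40], [0, 0, 49], [0, 0, 52]], rot=[[0, 0, 0], [0, 0, 0], [0, 0, 0], [0, 0, 0], [0, 0, 0]], gripper=[0.5, 0.5, 0.5, 0.5, 0.5])

```text
t: 35.15
eef_pos: [0.5089, -0.1954, 0.0662]
tool_rot: [-0.001, 0.707, 0.707, 0.0]
ft_force: [-0.2, -0.0, -0.7]
grip_width: 0.0428
grasp_force: 0.0
```

Emit:
jog_arm(delta_pos=[[0, 0, 0], [0, 0, 0], [0, 0, 0], [0, 0, 0], [0, 0, 0]], rot=[[0, 0, 0], [0, 0, 0], [0, 0, 0], [0, 0, 0], [0, 0, 0]], gripper=[0.5, 0.6, 1, 1, 1])

```text
t: 35.65
eef_pos: [0.5094, -0.1958, 0.0678]
tool_rot: [0.0, 0.707, 0.707, 0.0]
ft_force: [-1.0, -0.2, 5.1]
grip_width: 0.0156
grasp_force: 58.5
```

Run:
```python
from h import *
st()
```

```text
t 35.65 p [ 0.5094 -0.1958  0.0678] R [[-0.001, 1.0, 0.001], [1.0, 0.001, 0.0], [0.0, 0.001, -1.0]] F [-1.  -0.2  5.1] w 0.0156 gf 58.5 j [-0.5   0.04  1.93  0.    1.17 -0.5 ]
```

Emit:
jog_arm(delta_pos=[[0, 0, -5], [0, 0, -20], [0, 0, -45], [0, 0, -75], [0, 0, -105]], rot=[[0, 0, 0], [0, 0, 0], [0, 0, 0], [0, 0, 0], [0, 0, 0]], gripper=[1, 1, 1, 1, 1])

```text
t: 36.15
eef_pos: [0.5088, -0.1953, 0.1733]
tool_rot: [-0.001, 0.707, 0.707, 0.0]
ft_force: [0.9, -0.1, -2.4]
grip_width: 0.016
grasp_force: 58.6
```

Emit:
jog_arm(delta_pos=[[0, 0, -30], [5, 2, -55], [20, 7, -75], [45, 16, -90], [75, 26, -95]], rot=[[0, 0, 0], [0, 0, 0], [0, 0, 0], [0, 0, 0], [0, 0, 0]], gripper=[1, 1, 1, 1, 1])

```text
t: 36.65
eef_pos: [0.5359, -0.1206, 0.2704]
tool_rot: [0.002, 0.707, 0.707, 0.001]
ft_force: [-0.0, 0.0, -2.6]
grip_width: 0.0158
grasp_force: 58.7
```

Emit:
jog_arm(delta_pos=[[32, 11, 0], [65, 22, 0], [98, 34, 0], [131, 45, 0], [160, 55, 0]], rot=[[0, 0, 0], [0, 0, 0], [0, 0, 0], [0, 0, 0], [0, 0, 0]], gripper=[1, 1, 1, 1, 1])

```text
t: 37.15
eef_pos: [0.59, 0.0412, 0.2678]
tool_rot: [-0.0, 0.707, 0.708, 0.001]
ft_force: [-0.4, -0.5, -1.9]
grip_width: 0.0158
grasp_force: 58.7
```

Emit:
jog_arm(delta_pos=[[27, 10, 0], [52, 18, 0], [72, 25, 10], [84, 29, 30], [86, 30, 50]], rot=[[0, 0, 0], [0, 0, 0], [0, 0, 0], [0, 0, 0], [0, 0, 0]], gripper=[1, 1, 1, 1, 1])

```text
t: 37.65
eef_pos: [0.6202, 0.1272, 0.2178]
tool_rot: [-0.0, 0.706, 0.708, 0.001]
ft_force: [-0.3, 0.1, -2.3]
grip_width: 0.0159
grasp_force: 58.7
```

Run:
```python
from h import *
st(); plan([.62,.125,.068],down(0),mm=400)
```

```text
t 37.65 p [0.6202 0.1272 0.2178] R [[-0.003, 1.0, 0.001], [1.0, 0.003, 0.002], [0.002, 0.001, -1.0]] F [-0.3  0.1 -2.3] w 0.0159 gf 58.7 j [0.08 0.09 1.62 0.   1.43 0.08]
0 d [-2.5, -0.5, 149.8] r [0.0014, -0.0019, 0.0028]
```

Emit:
jog_arm(delta_pos=[[-1, 0, 25], [-2, 0, 55], [-2, 0, 85], [-2, 0, 115], [-2, 0, 135]], rot=[[0, 0, 0], [0, 0, 0], [0, 0, 0], [0, 0, 0], [0, 0, 0]], gripper=[1, 1, 1, 1, 1])

```text
t: 38.15
eef_pos: [0.6184, 0.1236, 0.08]
tool_rot: [-0.002, 0.707, 0.707, -0.001]
ft_force: [1.0, -0.1, -2.4]
grip_width: 0.0159
grasp_force: 58.7
```

Emit:
jog_arm(delta_pos=[[0, 0, 6], [0, 0, 11], [0, 0, 15], [0, 0, 17], [0, 0, 18]], rot=[[0, 0, 0], [0, 0, 0], [0, 0, 0], [0, 0, 0], [0, 0, 0]], gripper=[1, 1, 1, 1, 1])

```text
t: 38.65
eef_pos: [0.6204, 0.1237, 0.0651]
tool_rot: [0.0, 0.707, 0.707, 0.001]
ft_force: [0.5, 0.0, -1.9]
grip_width: 0.016
grasp_force: 58.7
```

Emit:
jog_arm(delta_pos=[[0, 0, 0.7], [0, 0, 1.4], [0, 0, 1.4]], rot=[[0, 0, 0], [0, 0, 0], [0, 0, 0]], gripper=[1, 1, 1])

```text
t: 38.95
eef_pos: [0.6199, 0.1237, 0.0629]
tool_rot: [-0.0, 0.707, 0.707, 0.0]
ft_force: [-0.8, -0.6, -1.9]
grip_width: 0.0156
grasp_force: 58.7
```

Emit:
jog_arm(delta_pos=[[0, 0, 0.7], [0, 0, 1.4], [0, 0, 1.4]], rot=[[0, 0, 0], [0, 0, 0], [0, 0, 0]], gripper=[1, 1, 1])

```text
t: 39.25
eef_pos: [0.62, 0.1237, 0.0629]
tool_rot: [-0.001, 0.707, 0.707, 0.0]
ft_force: [-3.9, 0.3, 6.0]
grip_width: 0.0158
grasp_force: 59.5
```

Down on the tray floor. Release, rise, and go back for the second pot.

Emit:
jog_arm(delta_pos=[[0, 0, 0], [0, 0, 0], [0, 0, 0], [0, 0, 0], [0, 0, 0]], rot=[[0, 0, 0], [0, 0, 0], [0, 0, 0], [0, 0, 0], [0, 0, 0]], gripper=[0.7, 0.6, 0.5, 0.5, 0.5])

```text
t: 39.75
eef_pos: [0.6198, 0.1236, 0.0612]
tool_rot: [-0.001, 0.707, 0.707, 0.0]
ft_force: [0.6, 0.7, 0.5]
grip_width: 0.0427
grasp_force: 0.0
```

Emit:
jog_arm(delta_pos=[[0, 0, -10], [0, 0, -35], [0, 0, -75], [0, 0, -120], [0, 0, -165]], rot=[[0, 0, 0], [0, 0, 0], [0, 0, 0], [0, 0, 0], [0, 0, 0]], gripper=[0.5, 0.5, 0.5, 0.5, 0.5])

```text
t: 40.25
eef_pos: [0.6195, 0.1234, 0.2285]
tool_rot: [-0.0, 0.707, 0.707, 0.0]
ft_force: [1.4, -0.1, -0.3]
grip_width: 0.0426
grasp_force: 0.0
```

Emit:
jog_arm(delta_pos=[[-35, -9, -20], [-75, -19, -30], [-120, -31, -30], [-165, -42, -30], [-210, -54, -30]], rot=[[0, 0, 0], [0, 0, 0], [0, 0, 0], [0, 0, 0], [0, 0, 0]], gripper=[0.5, 0.5, 0.5, 0.5, 0.5])

```text
t: 40.75
eef_pos: [0.5655, -0.0881, 0.2574]
tool_rot: [0.0, 0.707, 0.708, 0.001]
ft_force: [0.7, -0.2, 0.3]
grip_width: 0.0431
grasp_force: 0.0
```

Emit:
jog_arm(delta_pos=[[-44, -12, 0], [-88, -24, 0], [-132, -38, 0], [-165, -50, 0], [-190, -60, 0]], rot=[[0, 0, 0], [0, 0, 0], [0, 0, 0], [0, 0, 0], [0, 0, 0]], gripper=[0.5, 0.5, 0.5, 0.5, 0.5])

```text
t: 41.25
eef_pos: [0.5052, -0.2788, 0.2569]
tool_rot: [0.0, 0.707, 0.707, 0.0]
ft_force: [0.8, 0.2, -0.2]
grip_width: 0.0424
grasp_force: 0.0
```

Emit:
jog_arm(delta_pos=[[0, 0, 0], [0, 0, 0]], rot=[[0, 0, 0], [0, 0, 0]], gripper=[0.5, 0.5])

```text
t: 41.45
eef_pos: [0.5061, -0.2769, 0.2565]
tool_rot: [-0.0, 0.707, 0.707, 0.001]
ft_force: [0.4, -0.3, 0.2]
grip_width: 0.0426
grasp_force: 0.0
```

Run:
```python
from pots import *
st(); pots('wrist','w7.png'); 
im,d,P=snap('top'); w=cloud(P,d)
for nm,lo,hi in(('knob',.065,.078),('lid',.042,.052)):
    m=(w[...,2]>lo)&(w[...,2]<hi)&(abs(w[...,0]-.62)<.09)&(abs(w[...,1]-.17)<.09); q=w[m]
    if len(q):print('tray',nm,len(q),cv2.minEnclosingCircle((q[:,:2]*1000).astype(np.float32)),q[:,2].mean())
```

```text
t 41.45 p [ 0.5061 -0.2769  0.2565] R [[0.0, 1.0, 0.0], [1.0, -0.0, 0.001], [0.001, 0.0, -1.0]] F [ 0.4 -0.3  0.2] w 0.0426 gf 0.0 j [-0.63 -0.07  1.71  0.    1.5  -0.63]
wrist knob 1649 [ 503.  -255.8] 119.9 0.077
wrist knob 253 [ 491.1 -390. ] 9.2 0.077
wrist knob 681 [ 506.5 -421.6] 54.6 0.076
wrist lid 490 [ 437.9 -260.4] 98.9 0.052
wrist lid 441 [ 568.1 -259.8] 98.2 0.052
wrist lid 171 [ 503.7 -164.1] 60.2 0.052
wrist lid 2301 [ 506.6 -411. ] 55.9 0.052
tray knob 24 ((621.17431640625, 124.20467376708984), 8.355031967163086) 0.07241897177668069
tray lid 230 ((620.7495727539062, 124.9325180053711), 30.16735076904297) 0.046999154797959235
```

Emit:
jog_arm(delta_pos=[[-25, -4, 5], [-60, -8, 20], [-95, -12, 50], [-111, -14, 90], [-111, -14, 130]], rot=[[0, 0, 0], [0, 0, 0], [0, 0, 0], [0, 0, 0], [0, 0, 0]], gripper=[0.5, 0.5, 0.5, 0.5, 0.5])

```text
t: 42.05
eef_pos: [0.4929, -0.3889, 0.1255]
tool_rot: [0.001, 0.707, 0.707, 0.0]
ft_force: [1.0, 0.2, 0.2]
grip_width: 0.0426
grasp_force: 0.0
```

Emit:
jog_arm(delta_pos=[[0, 0, 15], [0, 0, 30], [0, 0, 45], [0, 0, 56], [0, 0, 59]], rot=[[0, 0, 0], [0, 0, 0], [0, 0, 0], [0, 0, 0], [0, 0, 0]], gripper=[0.5, 0.5, 0.5, 0.5, 0.5])

```text
t: 42.55
eef_pos: [0.4923, -0.387, 0.0662]
tool_rot: [-0.001, 0.707, 0.708, 0.0]
ft_force: [-0.0, -0.6, -0.1]
grip_width: 0.0426
grasp_force: 0.0
```

Emit:
jog_arm(delta_pos=[[0, 0, 0], [0, 0, 0], [0, 0, 0], [0, 0, 0], [0, 0, 0]], rot=[[0, 0, 0], [0, 0, 0], [0, 0, 0], [0, 0, 0], [0, 0, 0]], gripper=[0.5, 0.6, 1, 1, 1])

```text
t: 43.05
eef_pos: [0.4926, -0.388, 0.0678]
tool_rot: [0.0, 0.707, 0.707, 0.0]
ft_force: [0.0, 0.1, 3.4]
grip_width: 0.0159
grasp_force: 58.4
```

Run:
```python
from h import *
st()
```

```text
t 43.05 p [ 0.4926 -0.388   0.0678] R [[-0.001, 1.0, 0.001], [1.0, 0.001, -0.0], [-0.0, 0.001, -1.0]] F [0.  0.1 3.4] w 0.0159 gf 58.4 j [-0.79  0.22  1.74  0.    1.19 -0.79]
```

Emit:
jog_arm(delta_pos=[[0, 0, -5], [0, 0, -20], [0, 0, -45], [0, 0, -75], [0, 0, -105]], rot=[[0, 0, 0], [0, 0, 0], [0, 0, 0], [0, 0, 0], [0, 0, 0]], gripper=[1, 1, 1, 1, 1])

```text
t: 43.55
eef_pos: [0.492, -0.3874, 0.1735]
tool_rot: [-0.001, 0.707, 0.707, 0.0]
ft_force: [0.7, -0.4, -1.0]
grip_width: 0.0157
grasp_force: 58.6
```

Emit:
jog_arm(delta_pos=[[0, 0, -30], [5, 1, -55], [20, 4, -75], [45, 9, -90], [75, 16, -95]], rot=[[0, 0, 0], [0, 0, 0], [0, 0, 0], [0, 0, 0], [0, 0, 0]], gripper=[1, 1, 1, 1, 1])

```text
t: 44.05
eef_pos: [0.5087, -0.313, 0.2706]
tool_rot: [0.002, 0.707, 0.707, 0.001]
ft_force: [0.1, 0.2, -0.6]
grip_width: 0.0158
grasp_force: 58.6
```

Emit:
jog_arm(delta_pos=[[35, 7, 0], [73, 15, 0], [112, 24, 0], [151, 32, 0], [190, 40, 0]], rot=[[0, 0, 0], [0, 0, 0], [0, 0, 0], [0, 0, 0], [0, 0, 0]], gripper=[1, 1, 1, 1, 1])

```text
t: 44.55
eef_pos: [0.548, -0.121, 0.2681]
tool_rot: [-0.0, 0.707, 0.707, 0.001]
ft_force: [0.1, 0.1, -1.4]
grip_width: 0.0159
grasp_force: 58.6
```

Emit:
jog_arm(delta_pos=[[39, 8, 0], [78, 16, 0], [117, 25, 0], [155, 33, 0], [190, 40, 0]], rot=[[0, 0, 0], [0, 0, 0], [0, 0, 0], [0, 0, 0], [0, 0, 0]], gripper=[1, 1, 1, 1, 1])

```text
t: 45.05
eef_pos: [0.5878, 0.0693, 0.2683]
tool_rot: [-0.0, 0.707, 0.708, 0.001]
ft_force: [0.5, -1.3, -0.9]
grip_width: 0.016
grasp_force: 58.6
```

Emit:
jog_arm(delta_pos=[[35, 7, 0], [70, 15, 0], [105, 22, 0], [133, 28, 10], [148, 31, 30]], rot=[[0, 0, 0], [0, 0, 0], [0, 0, 0], [0, 0, 0], [0, 0, 0]], gripper=[1, 1, 1, 1, 1])

```text
t: 45.55
eef_pos: [0.6199, 0.2182, 0.2405]
tool_rot: [0.001, 0.706, 0.708, 0.003]
ft_force: [0.9, -0.6, -0.8]
grip_width: 0.0162
grasp_force: 58.6
```

Emit:
jog_arm(delta_pos=[[0, 0, 0], [0, 0, 0]], rot=[[0, 0, 0], [0, 0, 0]], gripper=[1, 1])

```text
t: 45.75
eef_pos: [0.6183, 0.2153, 0.2374]
tool_rot: [-0.001, 0.707, 0.708, -0.0]
ft_force: [0.3, -0.4, -0.8]
grip_width: 0.0159
grasp_force: 58.6
```

Run:
```python
from h import *
st(); plan([.62,.215,.066],down(0),mm=400)
```

```text
t 45.75 p [0.6183 0.2153 0.2374] R [[-0.001, 1.0, -0.001], [1.0, 0.001, 0.0], [0.0, -0.001, -1.0]] F [ 0.3 -0.4 -0.8] w 0.0159 gf 58.6 j [0.22 0.13 1.54 0.   1.47 0.22]
0 d [-0.4, 1.9, 171.4] r [-0.0014, -0.0004, 0.0014]
```

Emit:
jog_arm(delta_pos=[[0, 1, 25], [0, 2, 60], [0, 2, 95], [0, 2, 130], [0, 2, 155]], rot=[[0, 0, 0], [0, 0, 0], [0, 0, 0], [0, 0, 0], [0, 0, 0]], gripper=[1, 1, 1, 1, 1])

```text
t: 46.25
eef_pos: [0.6205, 0.2142, 0.0817]
tool_rot: [-0.001, 0.707, 0.707, -0.0]
ft_force: [0.2, 0.6, -0.8]
grip_width: 0.0159
grasp_force: 58.7
```

Emit:
jog_arm(delta_pos=[[0, 0, 6], [0, 0, 11], [0, 0, 15], [0, 0, 17], [0, 0, 18]], rot=[[0, 0, 0], [0, 0, 0], [0, 0, 0], [0, 0, 0], [0, 0, 0]], gripper=[1, 1, 1, 1, 1])

```text
t: 46.75
eef_pos: [0.6216, 0.2158, 0.0659]
tool_rot: [0.0, 0.707, 0.707, 0.001]
ft_force: [-0.6, -0.3, -1.6]
grip_width: 0.0159
grasp_force: 58.7
```

Emit:
jog_arm(delta_pos=[[0, 0, 0.7], [0, 0, 1.4], [0, 0, 1.4]], rot=[[0, 0, 0], [0, 0, 0], [0, 0, 0]], gripper=[1, 1, 1])

```text
t: 47.05
eef_pos: [0.6207, 0.2157, 0.0632]
tool_rot: [-0.0, 0.707, 0.707, 0.0]
ft_force: [-0.6, -0.2, -1.2]
grip_width: 0.0157
grasp_force: 58.7
```

Emit:
jog_arm(delta_pos=[[0, 0, 0.7], [0, 0, 1.4], [0, 0, 1.4]], rot=[[0, 0, 0], [0, 0, 0], [0, 0, 0]], gripper=[1, 1, 1])

```text
t: 47.35
eef_pos: [0.6209, 0.2159, 0.0629]
tool_rot: [-0.001, 0.707, 0.707, 0.0]
ft_force: [-3.9, -1.3, 5.3]
grip_width: 0.0161
grasp_force: 59.3
```

Emit:
jog_arm(delta_pos=[[0, 0, 0], [0, 0, 0], [0, 0, 0], [0, 0, 0], [0, 0, 0]], rot=[[0, 0, 0], [0, 0, 0], [0, 0, 0], [0, 0, 0], [0, 0, 0]], gripper=[0.7, 0.6, 0.5, 0.5, 0.5])

```text
t: 47.85
eef_pos: [0.6207, 0.2156, 0.0615]
tool_rot: [-0.001, 0.707, 0.707, 0.0]
ft_force: [-0.1, 1.0, -0.0]
grip_width: 0.0424
grasp_force: 0.0
```

Emit:
jog_arm(delta_pos=[[0, 0, -10], [0, 0, -35], [0, 0, -75], [0, 0, -120], [0, 0, -165]], rot=[[0, 0, 0], [0, 0, 0], [0, 0, 0], [0, 0, 0], [0, 0, 0]], gripper=[0.5, 0.5, 0.5, 0.5, 0.5])

```text
t: 48.35
eef_pos: [0.6205, 0.2154, 0.2289]
tool_rot: [-0.0, 0.707, 0.707, 0.0]
ft_force: [1.5, 0.2, 0.3]
grip_width: 0.0429
grasp_force: 0.0
```

Emit:
jog_arm(delta_pos=[[-40, 0, -20], [-85, 0, -40], [-130, 0, -60], [-170, 0, -80], [-190, 0, -90]], rot=[[0, 0, 0], [0, 0, 0], [0, 0, 0], [0, 0, 0], [0, 0, 0]], gripper=[0.5, 0.5, 0.5, 0.5, 0.5])

```text
t: 48.85
eef_pos: [0.6213, 0.0223, 0.3201]
tool_rot: [0.001, 0.708, 0.706, 0.001]
ft_force: [0.2, 0.9, 0.6]
grip_width: 0.0425
grasp_force: 0.0
```

Emit:
jog_arm(delta_pos=[[-40, 0, 0], [-85, 0, 0], [-130, 0, 0], [-170, 0, 0], [-190, 0, 0]], rot=[[0, 0, 0], [0, 0, 0], [0, 0, 0], [0, 0, 0], [0, 0, 0]], gripper=[0.5, 0.5, 0.5, 0.5, 0.5])

```text
t: 49.35
eef_pos: [0.6207, -0.1677, 0.317]
tool_rot: [0.0, 0.708, 0.706, 0.0]
ft_force: [-0.3, 0.1, -0.5]
grip_width: 0.0427
grasp_force: 0.0
```

```bash
python3 lid2.py
python3 - <<'E'
from h import *
im,d,P=snap('top','t9.png'); w=cloud(P,d)
for nm,lo,hi in(('knob',.065,.078),('lid',.042,.052)):
    m=((w[...,2]>lo)&(w[...,2]<hi)&(abs(w[...,0]-.62)<.09)&(abs(w[...,1]-.17)<.09)).astype(np.uint8)
    n,l,s_,_=cv2.connectedComponentsWithStats(m)
    for k in range(1,n):
        q=w[l==k];print('tray',nm,len(q),cv2.minEnclosingCircle((q[:,:2]*1000).astype(np.float32)),q[:,2].mean())
cv2.imwrite('pics/t9.png',cv2.resize(im[100:300,60:460,::-1],None,fx=2,fy=2))
E
```

```text
t 49.35 p [ 0.6207 -0.1677  0.317 ] R [[0.002, 1.0, 0.0], [1.0, -0.002, 0.0], [0.0, 0.0, -1.0]] F [-0.3  0.1 -0.5] w 0.0427 gf 0.0 j [-0.38  0.06  1.48  0.    1.6  -0.38]
[0.3798 0.3189 0.1151] [0.9656 0.0465 0.2558] 666 lean 14.82 yaw 2.76
midplane x at y=.294, z=hinge: 0.3914
y range [0.161 0.439]
tray knob 27 ((621.0716552734375, 216.40602111816406), 8.310956954956055) 0.07226195793822542
tray knob 25 ((619.92333984375, 123.62470245361328), 8.380330085754395) 0.07282748925951471
tray lid 226 ((621.0423583984375, 215.9606475830078), 30.40117835998535) 0.04691207145572351
tray lid 228 ((620.801025390625, 124.16719055175781), 30.04622459411621) 0.046825404219747305
```

View pics/t9.png

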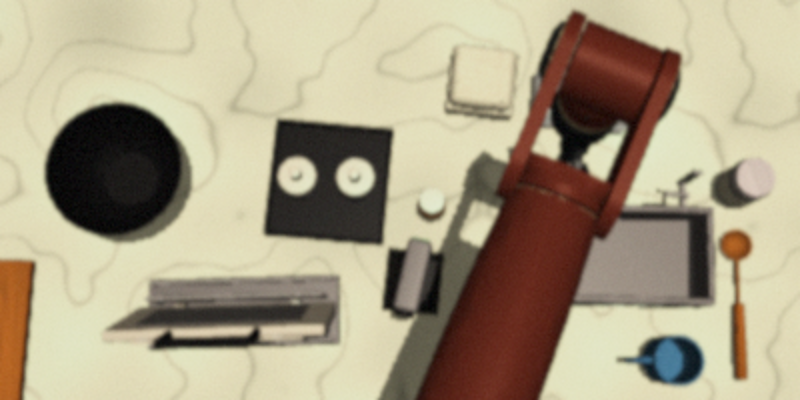

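```bash
python3 -c "
from rig import hand_in
print(hand_in())"
```

```text
the job is handed in; nothing more can be done
None
```

The job is handed in at about 49 s of the 210 s: the lid stands in the rack with its handle up, the gun was held on the cold block's disc for about 4 s and stood back on its mat, and both pots in the box are upright on the tray; the one loose reading is the lid's lean, about 14.8 degrees against the stated maximum of 13, unchanged since I set it down.

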